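# Clamp the printer's build plate down evenly

### The job

Clamp the 3D printer's build plate down on its carriage with the four T-bar knobs, working crosswise (one knob, then the one opposite, then the other two) and in at least two rounds: take every knob about half way first, so that the plate goes down without tipping much, then go round again and snug each one. The plate must end level and fully down on its four seats, with all four knobs firmly snug but not over-tightened; let go of everything and leave the spool, scraper and jar where they are.

Things in the scene. Friction and masses are not known exactly. Their poses are not given: they have to be found in the camera images.
- carriage: Fixed aluminium bed carriage of a 3D printer, 190 mm square; origin at the centre of its underside on the table, z up, x and y along its sides. Under each knob it has a round flat seat, 12 mm across, its top 30 mm above the origin; springs around the seats (0.2 N/mm each, about 2.5 N at the seat) hold the plate 6 mm above them at the start.
- plate: Loose aluminium build plate, 186 x 186 x 6 mm, 0.4 kg, origin at the centre of its underside; it lies inside the carriage's low lips, over the four springs. When seated, its underside is 30 mm above the carriage's origin and it is level; at the start it is 36 mm above.
- knob_a: Black T-bar knob at (-68, 68) mm in the carriage's frame, opposite knob_c. All four: bar 80 mm long (its x), 10 thick (y), 22 high (z up); origin at the bar's centre, 82 mm above the table. Turns in place about the vertical through its origin, clockwise from above to tighten, never sinking; pushing one arm of the bar turns it too. It stays where it is left.
- knob_a_end (a point): The end of knob_a's bar, 40 mm from the axis along the bar's x, at half its height.
- knob_b: Black T-bar knob at (68, 68) mm in the carriage's frame, opposite knob_d. All four: the knob's steel foot (20 mm across, top at most 55 mm above the table) screws down 4 mm per radian onto the plate. It starts 0.2 to 3 mm above the plate (differs per knob, not given), so the plate seats after 1.55 to 2.25 rad: more than one go each.
- knob_b_end (a point): The end of knob_b's bar, 40 mm from the axis along the bar's x, at half its height.
- knob_c: Black T-bar knob at (68, -68) mm in the carriage's frame, opposite knob_a. All four: drawing the plate down takes a steady 0.1 to 0.15 N m; once the plate is on its seats the resistance climbs, by about 0.06 N m per 0.1 rad. Felt with the push held still after a short step it is about 0.11, then climbs. Snugging the later knobs can slacken the first ones a little.
- knob_c_end (a point): The end of knob_c's bar, 40 mm from the axis along the bar's x, at half its height.
- knob_d: Black T-bar knob at (-68, -68) mm in the carriage's frame, opposite knob_b. All four: snug is 0.07 to 0.08 N m above the steady resistance (2.5 N more push, 30 mm from the axis), which comes 0.15 to 0.25 rad after it begins to climb: the foot then presses on the plate with about 18 N (6 to 30 N is right). 0.45 rad after it begins to climb is over-tight.
- knob_d_end (a point): The end of knob_d's bar, 40 mm from the axis along the bar's x, at half its height.
- spool: Bystander: grey spool of white filament lying flat, 100 mm across, 40 mm high; origin at the centre of its underside.
- scraper: Bystander: flat scraper lying on the table.
- glue: Bystander: small jar, 36 mm across, 90 mm high, standing; origin at the centre of its underside.

How it is judged (in metres and radians):
On the way:
1. every knob has been turned at least 0.35 rad while none is snug yet (each presses on the plate with less than 12 N) (distance of each of knob_a_end, knob_b_end, knob_c_end, knob_d_end from where it was at the start of the episode above 0.0139 m and contact force between each of knob_a, knob_b, knob_c, knob_d and plate below 12 N), for 0.1 s.
At the end, for the whole second after the job is handed in: The plate is down on its seats (its underside less than 31.2 mm above the carriage's origin), level within 0.006 rad and at rest, and each of the four knobs presses on it with 6 to 30 N (z of plate in the frame of carriage below 0.0312 m and angle between plate's own z axis and vertical below 0.006 rad and linear speed of plate below 0.01 m/s and contact force between knob_a and plate between 6 and 30 N and contact force between knob_b and plate between 6 and 30 N and contact force between knob_c and plate between 6 and 30 N and contact force between knob_d and plate between 6 and 30 N); the robot touches nothing.
It fails at once if the plate tips more than 0.028 rad (one corner drawn down too far ahead of the others) (angle between plate's own z axis and vertical above 0.028 rad).
It fails at once if not crosswise: the two knobs of one side have been turned more than 0.3 rad while the two of the other side have been turned less than 0.1 rad ((distance of each of knob_a_end, knob_b_end from where it was at the start of the episode above 0.012 m and distance of each of knob_c_end, knob_d_end from where it was at the start of the episode below 0.004 m) or (distance of each of knob_b_end, knob_c_end from where it was at the start of the episode above 0.012 m and distance of each of knob_d_end, knob_a_end from where it was at the start of the episode below 0.004 m) or (distance of each of knob_c_end, knob_d_end from where it was at the start of the episode above 0.012 m and distance of each of knob_a_end, knob_b_end from where it was at the start of the episode below 0.004 m) or (distance of each of knob_d_end, knob_a_end from where it was at the start of the episode above 0.012 m and distance of each of knob_b_end, knob_c_end from where it was at the start of the episode below 0.004 m)).
It fails at once if a knob is over-tightened: it presses on the plate with more than 40 N (contact force between any of knob_a, knob_b, knob_c, knob_d and plate above 40 N).
It fails at once if the spool, scraper or jar is moved more than 20 mm (distance of any of spool, scraper, glue from where it was at the start of the episode above 0.02 m).
It also fails if it takes over 72 s, if anything falls off the work surface, if the arm or the gripper's body presses on something with over 40 N, if the wrist force passes 120 N, or if a joint passes its speed limit or range.

### The arm

A 6-joint arm with a two-finger parallel gripper is mounted at the origin on the work surface. World frame = base frame: x ahead of the robot, y to its left, z up, the work surface at z = 0. Lengths are in mm, angles in rad, forces in N, time in s.
With the tool pointing down it reaches from about 325 to 775 mm from the base axis. Payload 5.5 kg.
Tool frame: the origin (TCP) lies at the very end of the fingers, on their centre line; the grasp point (between the pads) lies 19 mm behind it; z points along the fingers, y is the direction in which the jaws open and shut (so a half turn about z gives the same grasp; the last joint's range is limited). The gripper opens to 88 mm and grips with 3 to 60 N. Pads are 20 mm wide; open, the fingers measure 115 mm over their backs; the gripper's body (75 mm by 178 mm) begins 61 mm behind the grasp point.
Start: joints at [-1.366, 0.091, 1.231, -0, 1.82, -0.057], TCP at [155.291, -579.57, 222.631] pointing down, gripper open.
Joint ranges: [-2.87, 2.87], [-0.86, 2.18], [0.17, 2.46], [-1.51, 4.65], [0.06, 2.69], [-2.65, 2.65]. Speed limits (rad/s): [2.57, 2.57, 3.01, 3.14, 3.14, 3.14].

### API

Orientations are given as [roll, pitch, yaw] about the fixed x, y, z axes, in that order (R = Rz(yaw) Ry(pitch) Rx(roll)).
In Python, from plant import manip, cams gives the robot as it stands.
- The arm moves only by the tool send_rows, never from a script. Its argument "increments" is a list of rows, each a list of 5 numbers: the opening, from 0 (shut) to 1 (fully open), then the shift along the world's x, y, z in m, then the turn about the world's z in rad. In form: [[jaw, x, y, z, spin], ...]. A call has 1 to 5 rows; each row shifts and turns the commanded pose from where the row before left it; what a row does not reach is not made up. A row lasts 1/10 s, in which the tool goes at most 50 mm and 8.59 degrees, less where a joint would pass 70% of its speed; a pose out of reach is approached as far as the arm can. A call is refused whole if a number of a shift passes 0.05 or a number of a turn 0.15, either way. A call with a gripper value outside its range is refused whole. The fingers move at their own pace and stop on an object; "newtons" is the grip in N (left out, the last holds). Time passes only in rows, so rows that do not move let the fingers close. It gives the time, the measured TCP pose, the force and the opening at its end, in the units of the state.
- manip.get_state(): the state, without advancing time (a new reading comes with each control period).
- cams.camera(name): name is "side" or "top"; returns the picture (384x512x3 uint8, blue, green, red); there is no depth.
- cams.calibration(name): a dict with "fx", "fy", "cx", "cy" (pixels), "k1" (the pictures are not rectified: a ray, as slopes to the right and down, at radius r is drawn at 1 + k1 r^2 times it, then the intrinsics apply), "extrinsics" (4x4, takes a point from camera to world coordinates). Camera axes: x right, y down, z forward; pixel columns grow to the right and rows downward; lengths in mm; the calibration is good to about 2 mm. A picture is of the moment at which its call begins. calibration takes no time and is no camera call.
- manip.job_done(): hands the job in, once; it reports no verdict.
The state is a dict: "time_s": time; "qpos": joint angles; "qvel": joint speeds; "effort": joint torques, N m; "eef_pos": TCP position; "tool_rot": TCP orientation; "contact_force": force on the tool from outside, world axes, zero at the start; "moment": the same for the moment, N m; "grip_width": finger opening in mm.
Only numpy, scipy, OpenCV 4.12 (cv2) and the standard library are available. Lean on these libraries where they do the work, as an engineer would, in place of code of your own. Each camera call takes 0.05 s, during which the arm holds its last target.

## Working session

There is one attempt and no reset: what is moved stays moved. The work goes in short steps, Python scripts to look and compute and a tool call to move; the robot and the scene stay as the last step left them, time stands still between calls to the robot, and variables do not carry over. Pictures are saved under pics/ and viewed, and the job is handed in when it is done.

Besides the shell and the picture viewer there is one more tool, called after ">>>" as name(argument=value, ...), one argument or row to a line, values as JSON. send_rows: Moves the arm, as the interface text tells. Its arguments: {"type":"object","properties":{"increments":{"type":"array"},"newtons":{"type":"number"}},"required":["increments"]}

```bash
mkdir -p pics; ls; python3 - <<'E'
from plant import manip,cams
import cv2
for n in("top","side"):
    im=cams.camera(n); cv2.imwrite(f"pics/{n}0.png",im); c=cams.calibration(n); print(n,c)
print(manip.get_state())
E
```

```text
pics
top {'fx': 436.687125132565, 'fy': 436.687125132565, 'cx': 251.00385851511265, 'cy': 191.69911392975865, 'k1': -0.01605575349808504, 'extrinsics': array([[ 8.86805979e-03, -9.89035739e-01,  1.47409853e-01,
         4.08989244e+02],
       [-9.99956463e-01, -8.34313099e-03,  4.17895390e-03,
        -1.16549010e+01],
       [-2.90327504e-03, -1.47440495e-01, -9.89066667e-01,
         1.10222942e+03],
       [ 0.00000000e+00,  0.00000000e+00,  0.00000000e+00,
         1.00000000e+00]])}
side {'fx': 388.3495600629093, 'fy': 388.3495600629093, 'cx': 251.3140330908681, 'cy': 190.4746315970094, 'k1': -0.024298676341864455, 'extrinsics': array([[ 9.99972501e-01, -5.77139879e-03, -4.65709194e-03,
         5.64885973e+02],
       [-1.50117774e-03, -7.72503914e-01,  6.35008228e-01,
        -5.97471604e+02],
       [-7.26250748e-03, -6.34983774e-01, -7.72491335e-01,
         8.05813455e+02],
       [ 0.00000000e+00,  0.00000000e+00,  0.00000000e+00,
         1.00000000e+00]])}
{'time_s': 0.1, 'qpos': array([-1.36570177e+00,  9.18172309e-02,  1.23173497e+00,  1.41763314e-06,
        1.81977283e+00, -5.66834323e-02]), 'qvel': array([-0.00161029, -0.00104981, -0.0028895 , -0.0004937 , -0.00161496,
       -0.00039199]), 'effort': array([ 3.33634038e-03, -4.47858882e+01, -4.07569170e+01,  7.01361895e-02,
        2.84036784e-02, -1.19110896e-04]), 'eef_pos': array([ 155.23705595, -579.31468528,  221.61699785]), 'tool_rot': array([-3.13986313e+00, -9.95170842e-05,  2.61778252e-01]), 'contact_force': array([ 0.76519095,  0.21170114, -0.36981974]), 'moment': array([-0.04301414,  0.01891986, -0.00348103]), 'grip_width': 88.12943426982919}
```

View pics/top0.png

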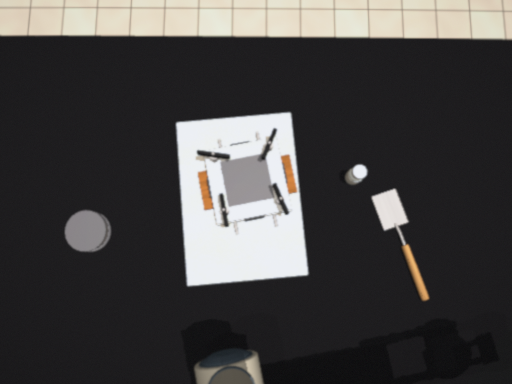

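View pics/side0.png

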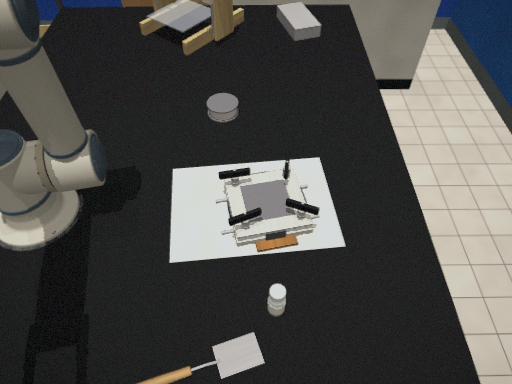

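```bash
python3 - <<'E'
import cv2,numpy as np
t=cv2.imread("pics/top0.png")[110:250,170:310]; s=cv2.imread("pics/side0.png")[150:260,205:345]
cv2.imwrite("pics/topz.png",cv2.resize(t,None,fx=4.2,fy=4.2,interpolation=cv2.INTER_CUBIC))
cv2.imwrite("pics/sidez.png",cv2.resize(s,None,fx=5,fy=5,interpolation=cv2.INTER_CUBIC))
E
```

```text
(no output)
```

View pics/topz.png

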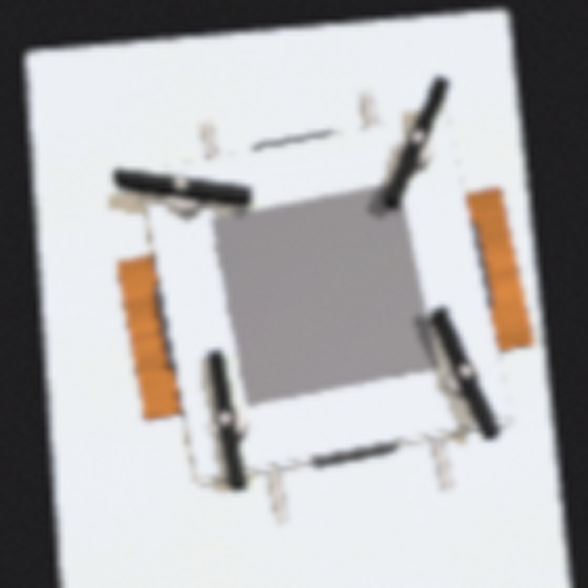

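View pics/sidez.png

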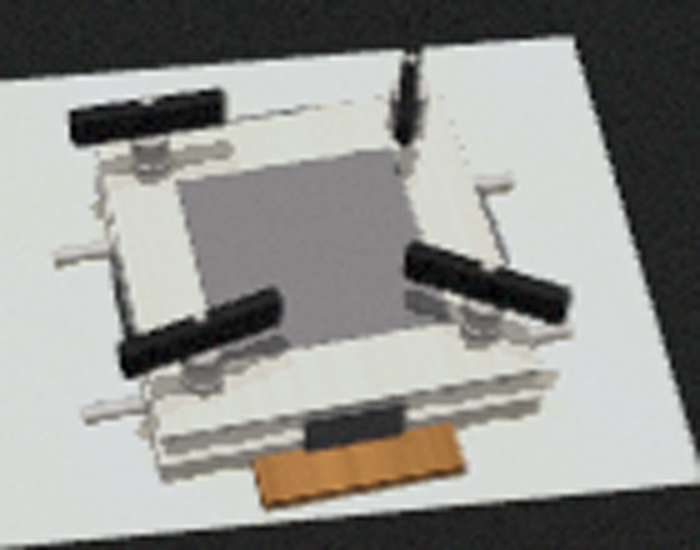

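```bash
cat > h.py <<'E'
import numpy as np,cv2
from plant import manip,cams
def ray(n,u,v,z):
    c=cams.calibration(n);E=np.array(c["extrinsics"])
    K=np.array([[c["fx"],0,c["cx"]],[0,c["fy"],c["cy"]],[0,0,1.]])
    p=cv2.undistortPoints(np.array([[[u,v]]],float),K,np.array([c["k1"],0,0,0.]))[0,0]
    d=E[:3,:3]@[p[0],p[1],1];o=E[:3,3];return (o+d*(z-o[2])/d[2])[:2]
def proj(n,P):
    c=cams.calibration(n);E=np.linalg.inv(np.array(c["extrinsics"]))
    K=np.array([[c["fx"],0,c["cx"]],[0,c["fy"],c["cy"]],[0,0,1.]])
    return cv2.projectPoints(np.array(P,float).reshape(-1,1,3),cv2.Rodrigues(E[:3,:3])[0],E[:3,3],K,np.array([c["k1"],0,0,0.]))[0][:,0]
def hull(n,c,a):
    P=[]
    for x in(-40,40):
        for y in(-5,5):
            for z in(71,93):P.append([c[0]+x*np.cos(a)-y*np.sin(a),c[1]+x*np.sin(a)+y*np.cos(a),z])
    return cv2.convexHull(proj(n,P).astype(np.float32))
E
python3 - <<'E'
from h import *
dots={'UL':(181,183),'UR':(418,135),'LR':(465,372),'LL':(225,417)}
ends={'UL':((117,175),(249,190)),'UR':((441,82),(386,205)),'LR':((437,313),(491,432)),'LL':((214,353),(237,487))}
D={}
for k,(u,v) in dots.items():
    D[k]=ray("top",u/4.2+170-.4,v/4.2+110-.4,93)
    e=[ray("top",a/4.2+169.6,b/4.2+109.6,90) for a,b in ends[k]]
    d=e[1]-e[0];print(k,D[k].round(1),'endmid',((e[0]+e[1])/2).round(1),'len',np.linalg.norm(d).round(1),'ang',(np.arctan2(d[1],d[0])%np.pi).round(3))
P=np.array([D[k] for k in('UL','UR','LR','LL')]);print([np.linalg.norm(P[i]-P[i-1]).round(1) for i in range(4)],P.mean(0))
for q in ((150,102),(408,55),(487,272),(200,328)): print(ray("side",q[0]/5+205-.4,q[1]/5+150-.4,93).round(1))
E
```

```text
UL [650.9  84.2] endmid [651.9  83.4] len 75.3 ang 1.463
UR [679.8 -49.4] endmid [675.9 -47.1] len 78.4 ang 2.735
LR [544.7 -75.9] endmid [545.  -75.4] len 73.0 ang 0.423
LL [518.5  56.9] endmid [517.3  56.9] len 75.9 ang 0.187
[np.float64(135.2), np.float64(136.7), np.float64(137.7), np.float64(135.3)] [598.49243922   3.9608595 ]
[519.2  54.7]
[649.2  85.9]
[677.5 -52.8]
[545.3 -83.7]
```

```bash
cat > fit.py <<'E'
from h import *
from scipy.optimize import minimize
import sys
def fit(ts,p0,free_pose=True):
    S={"top":cv2.imread(ts[0]),"side":cv2.imread(ts[1])}
    def model(n,p):
        m=np.zeros((384*4,512*4),np.uint8)
        cy,sy=np.cos(p[2]),np.sin(p[2])
        for i,(a,b) in enumerate([(-68,68),(68,68),(68,-68),(-68,-68)]):
            c=np.array([p[0]+a*cy-b*sy,p[1]+a*sy+b*cy])
            h=hull(n,c,p[3+i]); 
            cv2.fillConvexPoly(m,np.round(((h+.5)*4-.5)*16).astype(np.int32),255,shift=4)
        return cv2.resize(m,(512,384),interpolation=cv2.INTER_AREA)/255.
    def darkness(im): 
        g=im.max(2).astype(float); return np.clip((150-g)/110,0,1)
    D={n:darkness(S[n]) for n in S}
    R={}
    for n in S:
        m=(model(n,p0)>0).astype(np.uint8); R[n]=cv2.dilate(m,np.ones((7,7)))>0
    def cost(q,n_list):
        return sum(((model(n,q)-D[n])[R[n]]**2).sum() for n in n_list)
    out={}
    for nl in (["top"],["side"],["top","side"]):
        st=np.array([3,3,.02,.08,.08,.08,.08])
        if not free_pose: st[:3]=0
        p=np.array(p0,float)
        idx=np.where(st>0)[0]
        f=lambda z:cost(np.array([p[i] if i not in idx else p[i]+z[list(idx).index(i)]*st[i] for i in range(7)]),nl)
        z=np.zeros(len(idx))
        for _ in range(2):
            r=minimize(f,z,method="Powell",options=dict(maxiter=6,xtol=.02,ftol=1e-4));z=r.x
        p[idx]+=z*st[idx]; out["+".join(nl)]=p;print(nl,p.round(3),round(r.fun,2))
    return p
if __name__=="__main__":
    # a=LL? carriage x along UL-from-LL : a=(-68,68)=LL,b=UL,c=UR,d=LR
    yaw=np.arctan2(84.2-56.9,650.9-518.5)
    fit(("pics/top0.png","pics/side0.png"),[598.5,4,yaw,.187,1.463,2.735,.423])
E
time python3 fit.py
```

```text
Traceback (most recent call last):
  File "fit.py", line 37, in <module>
    fit(("pics/top0.png","pics/side0.png"),[598.5,4,yaw,.187,1.463,2.735,.423])
    ~~~^^^^^^^^^^^^^^^^^^^^^^^^^^^^^^^^^^^^^^^^^^^^^^^^^^^^^^^^^^^^^^^^^^^^^^^^
  File "fit.py", line 31, in fit
    r=minimize(f,z,method="Powell",options=dict(maxiter=6,xtol=.02,ftol=1e-4));z=r.x
  File "fit.py", line 28, in <lambda>
    f=lambda z:cost(np.array([p[i] if i not in idx else p[i]+z[list(idx).index(i)]*st[i] for i in range(7)]),nl)
               ~~~~^^^^^^^^^^^^^^^^^^^^^^^^^^^^^^^^^^^^^^^^^^^^^^^^^^^^^^^^^^^^^^^^^^^^^^^^^^^^^^^^^^^^^^^^^^^^^
  File "fit.py", line 21, in cost
    return sum(((model(n,q)-D[n])[R[n]]**2).sum() for n in n_list)
  File "fit.py", line 21, in <genexpr>
    return sum(((model(n,q)-D[n])[R[n]]**2).sum() for n in n_list)
                 ~~~~~^^^^^
  File "fit.py", line 11, in model
    h=hull(n,c,p[3+i]);
  File "h.py", line 17, in hull
    return cv2.convexHull(proj(n,P).astype(np.float32))
                          ~~~~^^^^^
  File "h.py", line 9, in proj
    c=cams.calibration(n);E=np.linalg.inv(np.array(c["extrinsics"]))
ValueError: time passes only in moves, steps and waits

real	0m28.911s
user	0m12.399s
sys	0m4.583s
```

```bash
sed -i 's/^from plant import manip,cams/from plant import manip,cams\nimport functools\n@functools.lru_cache(None)\ndef cal(n):return cams.calibration(n)/; s/c=cams.calibration(n)/c=cal(n)/' h.py
sed -i 's/method="Powell",/method="Powell",bounds=[(-2.5,2.5)]*len(idx),/' fit.py
time python3 fit.py; python3 -c "
from h import *;print(manip.get_state()['time_s'])"
```

```text
['top'] [5.96729e+02 4.73600e+00 2.06000e-01 1.93000e-01 1.39600e+00 2.78200e+00
 4.10000e-01] 222.9
['side'] [5.97865e+02 2.06300e+00 2.11000e-01 2.43000e-01 1.46700e+00 2.78300e+00
 4.18000e-01] 282.93
['top', 'side'] [5.97107e+02 3.69400e+00 2.06000e-01 1.92000e-01 1.44600e+00 2.73600e+00
 4.13000e-01] 536.25
0.1
real	0m17.939s
user	0m12.145s
sys	0m3.505s
```

>>> send_rows(
  increments=[
    [1,0.024,0.0425,0,0],
    [0.5,0.024,0.0425,0,0],
    [0.4,0.024,0.0425,0,0],
    [0.4,0.024,0.0425,0,0],
    [0.4,0.024,0.0425,0,0],
  ],
  newtons=30,
)

```text
time_s: 0.6
eef_pos: [275.7, -365.2, 222.1]
tool_rot: [-3.141, -0.0, 0.261]
contact_force: [0.7, -0.3, -0.6]
grip_width: 59.0
```

>>> send_rows(
  increments=[
    [0.4,0.024,0.0425,0,0],
    [0.4,0.024,0.0425,0,0],
    [0.4,0.024,0.0425,0,0],
    [0.4,0.024,0.0425,0,0],
    [0.4,0.024,0.0425,0,0],
  ],
)

```text
time_s: 1.1
eef_pos: [395.7, -152.6, 222.4]
tool_rot: [3.141, -0.0, 0.262]
contact_force: [1.4, -0.5, -0.5]
grip_width: 35.2
```

>>> send_rows(
  increments=[
    [0.4,0.024,0.0425,0,0],
    [0.4,0.024,0.0425,-0.02,0],
    [0.4,0.024,0.0425,-0.02,0],
    [0.4,0.024,0.0425,-0.02,-0.07],
    [0.4,0.024,0.0405,-0.02,0],
  ],
)

```text
time_s: 1.6
eef_pos: [511.4, 50.4, 145.2]
tool_rot: [3.141, -0.0, 0.19]
contact_force: [0.9, -0.3, -0.3]
grip_width: 35.2
```

>>> send_rows(
  increments=[
    [0.4,0.0015,0.0005,-0.04,0],
    [0.4,0,0,-0.0375,0],
    [0.4,0,0,0,0],
  ],
)

```text
time_s: 1.9
eef_pos: [508.5, 49.3, 62.0]
tool_rot: [-3.14, 0.012, 0.193]
contact_force: [-1.4, -0.6, 0.1]
grip_width: 35.2
```

```bash
python3 - <<'E'
from h import *
im=cams.camera("side");cv2.imwrite("pics/s1.png",cv2.resize(im[60:260,180:360],None,fx=4,fy=3,interpolation=cv2.INTER_CUBIC))
s=manip.get_state();print(s['eef_pos'],s['tool_rot'],s['contact_force'],s['moment'])
E
```

```text
[510.31086522  48.96598859  65.78167153] [-3.14050816  0.00674376  0.1921481 ] [ 0.17288218 -0.60649323  0.89178628] [ 0.05032379 -0.00539398  0.01360324]
```

View pics/s1.png

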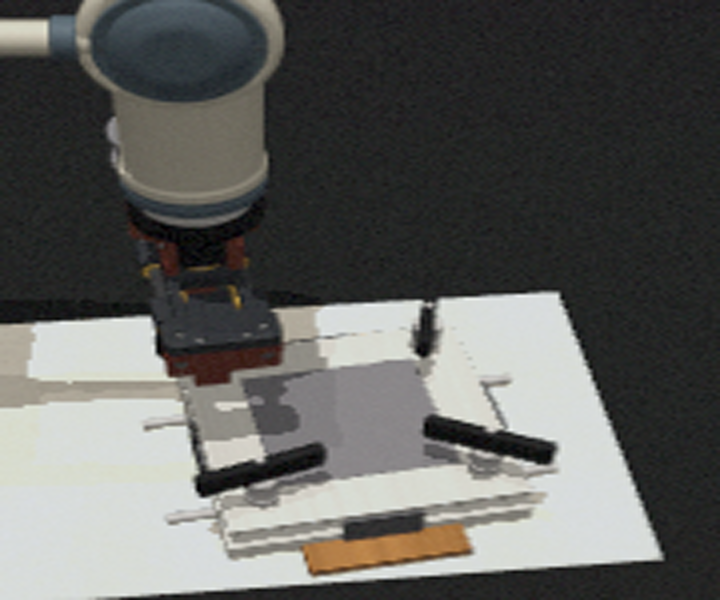

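>>> send_rows(
  increments=[
    [0.4,0.0065,0.0075,0,0],
    [0.4,0,0,0,0],
    [0,0,0,0,0],
    [0,0,0,0,0],
    [0,0,0,0,0],
  ],
)

```text
time_s: 2.45
eef_pos: [519.6, 56.4, 69.9]
tool_rot: [-3.141, -0.002, 0.192]
contact_force: [-0.7, 0.3, 3.3]
grip_width: 17.8
```

```bash
cat > st.py <<'E'
from h import *
s=manip.get_state();print(s['time_s'].__round__(2),s['eef_pos'].round(1),s['tool_rot'].round(3),'F',s['contact_force'].round(1),'M',s['moment'].round(3),'q6',s['qpos'][5].round(2),round(s['grip_width'],1))
E
python3 st.py
```

```text
2.45 [519.6  56.4  69.9] [-3.141e+00 -2.000e-03  1.920e-01] F [-0.7  0.3  3.3] M [0.168 0.009 0.009] q6 1.42 17.8
```

>>> send_rows(
  increments=[
    [0,0,0,0,0],
    [0,0,0,0,0],
  ],
)

```text
time_s: 2.65
eef_pos: [519.6, 56.4, 69.9]
tool_rot: [3.141, -0.002, 0.192]
contact_force: [-0.7, 0.6, 5.8]
grip_width: 17.8
```

```bash
python3 st.py
```

```text
2.65 [519.6  56.4  69.9] [ 3.141e+00 -2.000e-03  1.920e-01] F [-0.7  0.6  5.8] M [0.136 0.006 0.002] q6 1.42 17.8
```

```bash
python3 - <<'E'
from h import *
im=cams.camera("side");cv2.imwrite("pics/s2.png",cv2.resize(im[120:240,200:330],None,fx=6,fy=5,interpolation=cv2.INTER_CUBIC))
im=cams.camera("top");cv2.imwrite("pics/t2.png",cv2.resize(im[100:280,160:320],None,fx=4,fy=3.3,interpolation=cv2.INTER_CUBIC))
E
python3 st.py
```

```text
2.75 [519.6  56.4  69.9] [ 3.141e+00 -2.000e-03  1.920e-01] F [-0.6  0.4  6. ] M [ 0.181  0.009 -0.085] q6 1.42 17.5
```

View pics/s2.png

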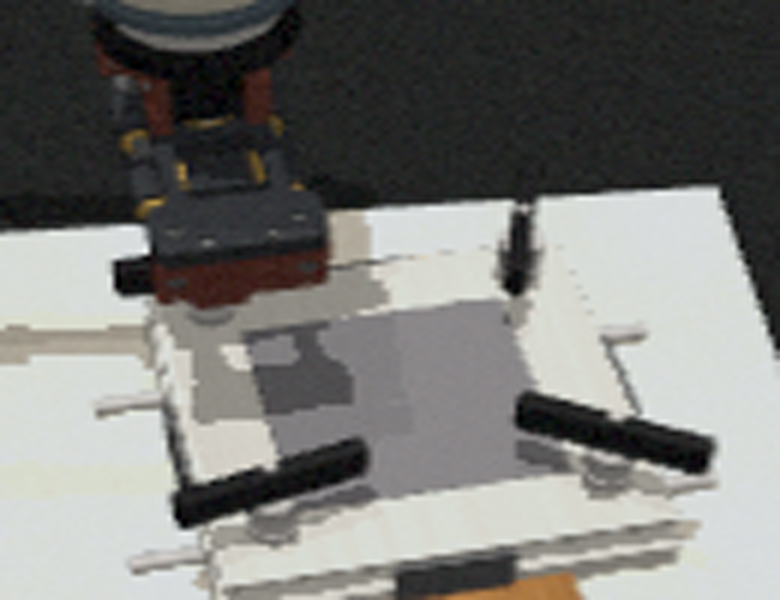

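View pics/t2.png

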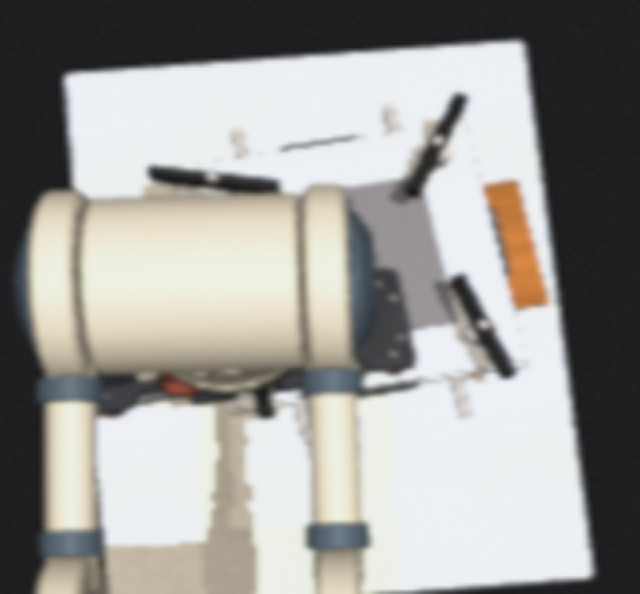

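>>> send_rows(
  increments=[
    [0,0,0,0,0],
    [0,0,0,0,0],
  ],
)

```text
time_s: 2.95
eef_pos: [519.6, 56.4, 69.9]
tool_rot: [3.141, -0.002, 0.192]
contact_force: [-1.1, 0.8, 5.7]
grip_width: 17.2
```

```bash
python3 st.py
```

```text
2.95 [519.6  56.4  69.9] [ 3.141e+00 -2.000e-03  1.920e-01] F [-1.1  0.8  5.7] M [0.126 0.067 0.011] q6 1.42 17.2
```

>>> send_rows(
  increments=[
    [0,0,0,0,-0.1],
    [0,0,0,0,0],
    [0,0,0,0,0],
  ],
)

```text
time_s: 3.25
eef_pos: [519.6, 56.2, 69.9]
tool_rot: [3.141, -0.002, 0.092]
contact_force: [-0.7, -0.7, 5.6]
grip_width: 17.5
```

```bash
python3 st.py;python3 st.py
```

```text
3.25 [519.6  56.2  69.9] [ 3.141e+00 -2.000e-03  9.200e-02] F [-0.7 -0.7  5.6] M [-0.017  0.015  0.015] q6 1.52 17.5
3.25 [519.6  56.2  69.9] [ 3.141e+00 -2.000e-03  9.200e-02] F [-0.7 -0.7  5.6] M [-0.017  0.015  0.015] q6 1.52 17.5
```

```bash
python3 - <<'E'
from h import *
im=cams.camera("side");a=cv2.resize(im[150:215,205:275],None,fx=10,fy=9,interpolation=cv2.INTER_CUBIC)
for ang,col in((.19,(0,255,0)),(.09,(0,0,255))):
    h=hull("side",(516.8,56.5),ang).reshape(-1,2);h=(h-[205,150]+.5)*[10,9]
    cv2.polylines(a,[h.astype(int)],True,col,1)
cv2.imwrite("pics/s3.png",a)
E
```

```text
(no output)
```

View pics/s3.png

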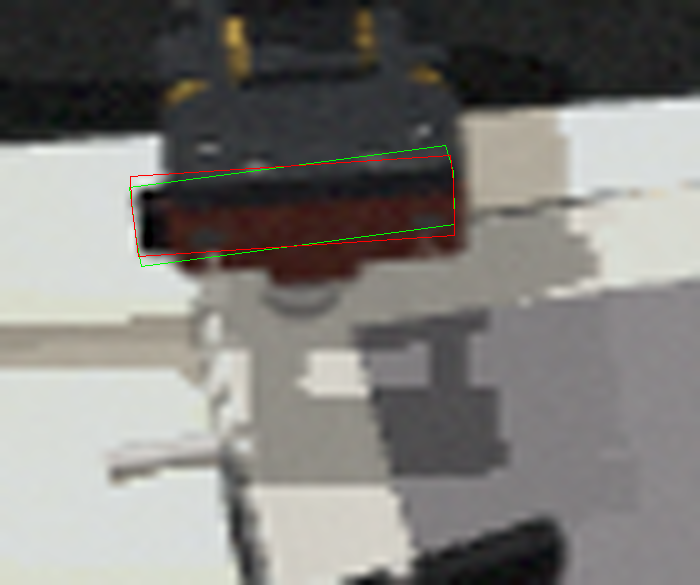

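>>> send_rows(
  increments=[
    [0,0,0,0.004,0],
    [0,0,0,0,0],
    [0,0,0,0,0],
  ],
)

```text
time_s: 3.6
eef_pos: [519.4, 56.1, 70.3]
tool_rot: [3.141, 0.0, 0.092]
contact_force: [8.5, 0.9, -11.2]
grip_width: 17.2
```

```bash
python3 st.py
```

```text
3.6 [519.4  56.1  70.3] [3.141 0.    0.092] F [  8.5   0.9 -11.2] M [ 0.032 -1.54   0.078] q6 1.52 17.2
```

>>> send_rows(
  increments=[
    [0,0,0,-0.0027,-0.1],
    [0,0,0,0,-0.1],
    [0,0,0,0,0],
  ],
)

```text
time_s: 3.9
eef_pos: [519.5, 55.6, 70.0]
tool_rot: [3.14, -0.001, -0.11]
contact_force: [2.9, -3.0, -0.2]
grip_width: 17.4
```

```bash
python3 st.py
```

```text
3.9 [519.5  55.6  70. ] [ 3.14e+00 -1.00e-03 -1.10e-01] F [ 2.9 -3.  -0.2] M [-0.458 -0.562 -0.029] q6 1.72 17.4
```

>>> send_rows(
  increments=[
    [0,0.0004,-0.001,0,-0.1],
    [0,0,-0.0003,0,-0.1],
    [0,0,0,0,0],
  ],
)

```text
time_s: 4.2
eef_pos: [519.4, 54.9, 70.0]
tool_rot: [3.141, -0.0, -0.307]
contact_force: [1.8, -1.3, 1.0]
grip_width: 17.1
```

```bash
python3 st.py
```

```text
4.2 [519.4  54.9  70. ] [ 3.141 -0.    -0.307] F [ 1.8 -1.3  1. ] M [-0.155 -0.299 -0.085] q6 1.92 17.1
```

```bash
cat > av.py <<'E'
from h import *
import sys
n=int(sys.argv[1]) if len(sys.argv)>1 else 4
M=[];F=[];T=[]
for i in range(n):
    cams.camera("top");s=manip.get_state();M.append(s['moment']);F.append(s['contact_force']);T.append(s['effort'][5])
M=np.array(M);F=np.array(F)
p=s['eef_pos']
print(round(s['time_s'],2),p.round(1),'yaw',s['tool_rot'][2].round(3),'q6',s['qpos'][5].round(2),'w',round(s['grip_width'],1))
print('F',F.mean(0).round(2),'M',M.mean(0).round(3),'sdMz',M[:,2].std().round(3),'eff5',np.round(T,4))
E
python3 av.py 6
```

```text
4.5 [519.4  54.9  70. ] yaw -0.307 q6 1.92 w 17.3
F [ 1.85 -1.78  0.23] M [-0.255 -0.29   0.045] sdMz 0.035 eff5 [0.4071 0.1357 0.06   0.0333 0.0315 0.037 ]
```

>>> send_rows(
  increments=[
    [0.4,0,0,0,0],
    [0.4,0,0,0.01,0],
    [0.4,0,0,0.03,0],
    [0.4,0.0317,-0.0209,0,-0.09],
    [0.4,0.0317,-0.0209,0,0],
  ],
)

```text
time_s: 5.0
eef_pos: [584.1, 13.7, 112.8]
tool_rot: [-3.14, -0.003, -0.398]
contact_force: [1.2, -0.0, -0.1]
grip_width: 35.2
```

>>> send_rows(
  increments=[
    [0.4,0.0317,-0.0209,0,0],
    [0.4,0.0317,-0.0209,0,0],
    [0.4,0.0317,-0.0209,0,0],
    [0.4,0,0,0,0],
    [0.4,0,0,0,0],
  ],
)

```text
time_s: 5.5
eef_pos: [677.7, -49.4, 109.1]
tool_rot: [3.142, 0.002, -0.399]
contact_force: [-1.3, 0.2, 0.4]
grip_width: 35.0
```

```bash
python3 - <<'E'
from h import *
im=cams.camera("side");a=cv2.resize(im[150:230,205:345],None,fx=5.6,fy=5.6,interpolation=cv2.INTER_CUBIC)
for c,ang in (((516.7,56),-.307),((677.8,-49.4),-.4)):
    h=hull("side",c,ang).reshape(-1,2);h=(h-[205,150]+.5)*5.6
    cv2.polylines(a,[h.astype(int)],True,(0,0,255),1)
cv2.imwrite("pics/s4.png",a)
E
python3 av.py 1
```

```text
5.6 [677.4 -48.6 110.6] yaw -0.397 q6 1.85 w 35.1
F [ 0.02 -0.17 -0.18] M [ 0.052 -0.003 -0.038] sdMz 0.0 eff5 [-0.0014]
```

View pics/s4.png

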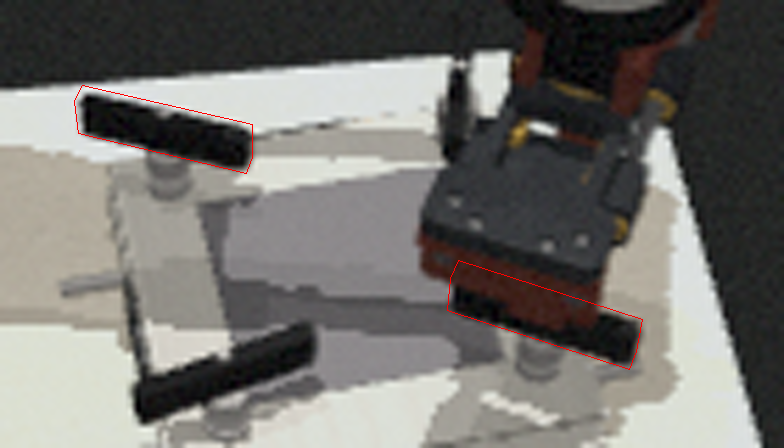

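>>> send_rows(
  increments=[
    [0.4,0,-0.0005,-0.02,0],
    [0.4,0,0,-0.015,0],
    [0.4,0,0,-0.005,0],
    [0.4,0,0,0,0],
    [0,0,0,0,0],
  ],
)

```text
time_s: 6.1
eef_pos: [677.9, -49.7, 70.8]
tool_rot: [-3.141, -0.001, -0.398]
contact_force: [-0.8, -0.5, -0.1]
grip_width: 30.0
```

>>> send_rows(
  increments=[
    [0,0,0,0,0],
    [0,0,0,0,0],
    [0,0,0,0,0],
  ],
)

```text
time_s: 6.4
eef_pos: [678.8, -50.2, 72.3]
tool_rot: [-3.141, -0.003, -0.398]
contact_force: [-1.0, -1.2, 4.9]
grip_width: 9.8
```

```bash
python3 av.py 3
```

```text
6.55 [678.8 -50.2  72.3] yaw -0.398 q6 1.85 w 10.2
F [-0.89 -0.49  6.19] M [0.029 0.188 0.049] sdMz 0.012 eff5 [0.0343 0.0351 0.0357]
```

>>> send_rows(
  increments=[
    [0,0,0,0.0015,-0.12],
    [0,0,0,0,-0.13],
  ],
)

```text
time_s: 6.75
eef_pos: [678.5, -50.5, 72.3]
tool_rot: [-3.141, -0.002, -0.653]
contact_force: [0.7, -2.4, 0.9]
grip_width: 10.0
```

```bash
python3 av.py 4
```

```text
6.95 [678.5 -50.5  72.3] yaw -0.645 q6 2.09 w 10.5
F [ 0.94 -1.82  1.93] M [-0.29  -0.245 -0.082] sdMz 0.015 eff5 [-0.6205  1.2341  0.4552  0.0681]
```

>>> send_rows(
  increments=[
    [0,0,0,0,-0.12],
    [0,0,0,0,-0.13],
  ],
)

```text
time_s: 7.15
eef_pos: [678.2, -50.8, 72.3]
tool_rot: [-3.142, -0.002, -0.9]
contact_force: [0.1, -2.9, 3.5]
grip_width: 9.8
```

```bash
python3 av.py 5
```

```text
7.4 [678.2 -50.8  72.3] yaw -0.895 q6 2.34 w 10.1
F [ 0.53 -4.09  3.64] M [-0.687 -0.112 -0.099] sdMz 0.01 eff5 [-0.574   1.2291  0.4339  0.0474 -0.0581]
```

>>> send_rows(
  increments=[
    [0.4,0,0,0,0],
    [0.4,0,0,0.01,0],
    [0.4,0,0,0.03,0],
    [0.4,-0.0149,-0.0029,0,0.1456],
    [0.4,-0.0149,-0.0029,0,0.1456],
  ],
)

```text
time_s: 7.9
eef_pos: [648.0, -54.7, 112.4]
tool_rot: [-3.14, 0.0, -0.599]
contact_force: [0.3, -1.7, -0.5]
grip_width: 35.0
```

>>> send_rows(
  increments=[
    [0.4,-0.0149,-0.0029,0,0.1456],
    [0.4,-0.0149,-0.0029,0,0.1456],
    [0.4,-0.0149,-0.0029,0,0.1456],
    [0.4,-0.0149,-0.0029,0,0.1456],
    [0.4,-0.0149,-0.0029,0,0.1456],
  ],
)

```text
time_s: 8.4
eef_pos: [572.4, -69.3, 111.0]
tool_rot: [-3.14, 0.002, 0.129]
contact_force: [0.4, 0.2, -0.3]
grip_width: 35.0
```

>>> send_rows(
  increments=[
    [0.4,-0.0149,-0.0029,0,0.1456],
    [0.4,-0.0149,-0.0029,0,0.1456],
    [0.4,0,0,0,0],
    [0.4,0,0,0,0],
  ],
)

```text
time_s: 8.8
eef_pos: [543.8, -75.5, 111.5]
tool_rot: [-3.141, -0.0, 0.41]
contact_force: [-0.1, -0.6, -0.1]
grip_width: 34.8
```

```bash
python3 - <<'E'
from h import *
im=cams.camera("side");a=cv2.resize(im[150:230,205:345],None,fx=5.6,fy=5.6,interpolation=cv2.INTER_CUBIC)
for c,ang in (((516.7,56),-.307),((677.2,-49.5),-.9),((544.3,-77.3),.415)):
    h=hull("side",c,ang).reshape(-1,2);h=(h-[205,150]+.5)*5.6
    cv2.polylines(a,[h.astype(int)],True,(0,0,255),1)
cv2.imwrite("pics/s5.png",a)
E
python3 av.py 1
```

```text
8.9 [544.2 -75.6 111.4] yaw 0.41 q6 0.96 w 35.3
F [ 0.24 -0.08  0.45] M [-0.021 -0.032  0.02 ] sdMz 0.0 eff5 [0.0126]
```

View pics/s5.png

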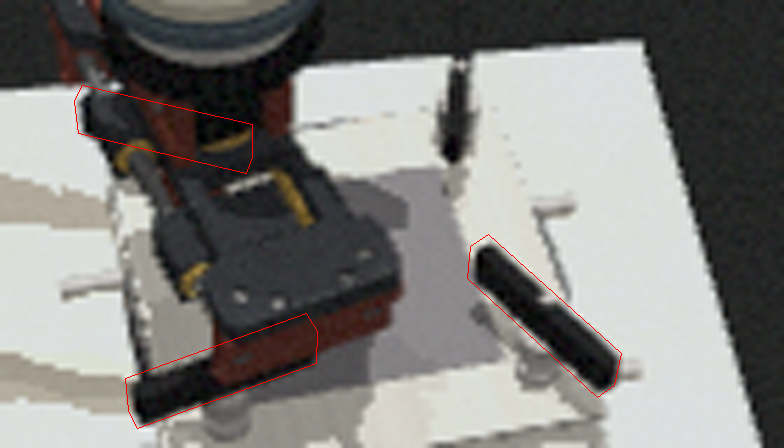

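>>> send_rows(
  increments=[
    [0.4,0,-0.0017,-0.02,0],
    [0.4,0,0,-0.015,0],
    [0.4,0,0,-0.004,0],
    [0.4,0,0,0,0],
    [0,0,0,0,0],
  ],
)

```text
time_s: 9.4
eef_pos: [544.1, -77.7, 72.9]
tool_rot: [3.142, -0.0, 0.412]
contact_force: [0.1, 0.2, 0.2]
grip_width: 30.3
```

>>> send_rows(
  increments=[
    [0,0,0,0,0],
    [0,0,0,0,0],
    [0,0,0,0,0],
  ],
)

```text
time_s: 9.7
eef_pos: [544.0, -77.4, 73.2]
tool_rot: [-3.141, -0.001, 0.412]
contact_force: [-0.9, 1.4, 1.9]
grip_width: 9.9
```

```bash
python3 av.py 3
```

```text
9.85 [544.  -77.4  73.2] yaw 0.412 q6 0.95 w 9.8
F [-1.72  1.86  2.45] M [ 0.359  0.199 -0.047] sdMz 0.016 eff5 [-0.04   -0.0393 -0.0399]
```

>>> send_rows(
  increments=[
    [0,0,0,0.0015,-0.12],
    [0,0,0,0,-0.13],
  ],
)

```text
time_s: 10.05
eef_pos: [543.9, -77.3, 73.2]
tool_rot: [-3.141, -0.0, 0.158]
contact_force: [1.5, 2.1, -3.0]
grip_width: 9.7
```

```bash
python3 av.py 5
```

```text
10.3 [543.9 -77.4  73.3] yaw 0.165 q6 1.2 w 9.7
F [ 3.29  2.71 -4.85] M [ 0.409 -0.562 -0.107] sdMz 0.014 eff5 [-0.6128  1.2329  0.4538  0.0667 -0.0596]
```

>>> send_rows(
  increments=[
    [0,0,0,-0.001,-0.12],
    [0,0,0,0,-0.13],
  ],
)

```text
time_s: 10.5
eef_pos: [543.9, -77.3, 73.3]
tool_rot: [-3.141, -0.0, -0.09]
contact_force: [0.6, 2.9, -1.7]
grip_width: 9.8
```

```bash
python3 av.py 8
```

```text
10.9 [543.9 -77.4  73.2] yaw -0.085 q6 1.45 w 9.6
F [ 1.75  4.36 -0.63] M [ 0.763 -0.293 -0.055] sdMz 0.048 eff5 [-0.575   1.2281  0.4358  0.0489 -0.0623 -0.0654 -0.0749 -0.0388]
```

>>> send_rows(
  increments=[
    [0.4,0,0,0,0],
    [0.4,0,0,0.01,0],
    [0.4,0,0,0.03,0],
    [0.4,0.0096,0.01465,0,0.1395],
    [0.4,0.0096,0.01465,0,0.1395],
  ],
)

```text
time_s: 11.4
eef_pos: [564.0, -49.4, 115.7]
tool_rot: [3.139, -0.003, 0.196]
contact_force: [-0.4, -0.3, 0.5]
grip_width: 35.2
```

>>> send_rows(
  increments=[
    [0.4,0.0096,0.01465,0,0.1395],
    [0.4,0.0096,0.01465,0,0.1395],
    [0.4,0.0096,0.01465,0,0.1395],
    [0.4,0.0096,0.01465,0,0.1395],
    [0.4,0.0096,0.01465,0,0.1395],
  ],
)

```text
time_s: 11.9
eef_pos: [611.5, 24.6, 114.0]
tool_rot: [3.14, 0.001, 0.895]
contact_force: [0.3, 0.3, -0.4]
grip_width: 35.2
```

>>> send_rows(
  increments=[
    [0.4,0.0096,0.01465,0,0.1395],
    [0.4,0.0096,0.01465,0,0.1395],
    [0.4,0.0096,0.01465,0,0.1395],
    [0.4,0.0096,0.01465,0,0.1395],
    [0.4,0,0,0,0],
  ],
)

```text
time_s: 12.4
eef_pos: [650.0, 84.3, 113.5]
tool_rot: [3.141, 0.0, 1.45]
contact_force: [-0.5, 0.7, -0.6]
grip_width: 34.9
```

```bash
python3 - <<'E'
from h import *
im=cams.camera("side");a=cv2.resize(im[150:230,205:345],None,fx=5.6,fy=5.6,interpolation=cv2.INTER_CUBIC)
for c,ang in (((516.7,56),-.307),((677.2,-49.5),-.9),((544.1,-77.4),-.085)):
    h=hull("side",c,ang).reshape(-1,2);h=(h-[205,150]+.5)*5.6
    cv2.polylines(a,[h.astype(int)],True,(0,0,255),1)
cv2.imwrite("pics/s6.png",a)
E
python3 av.py 1
```

```text
12.5 [649.3  82.8 113.4] yaw 1.443 q6 0.2 w 35.3
F [-0.65  0.11 -0.22] M [-0.061 -0.102 -0.005] sdMz 0.0 eff5 [-0.152]
```

View pics/s6.png

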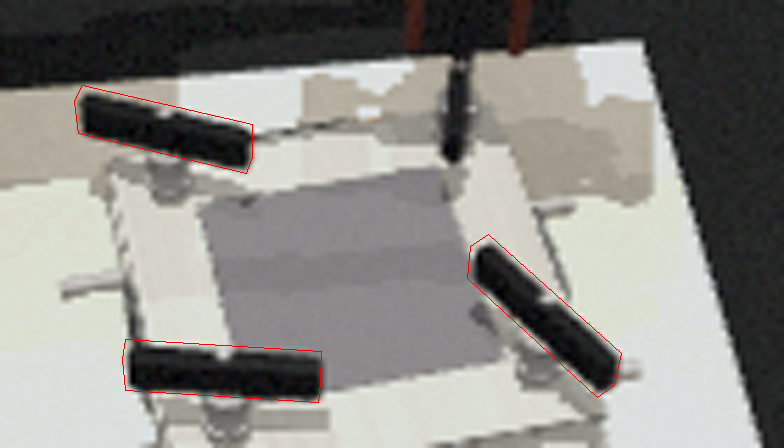

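>>> send_rows(
  increments=[
    [0.4,0.0003,0.0007,-0.02,0],
    [0.4,0,0,-0.017,0],
    [0.4,0,0,-0.005,0],
    [0.4,0,0,0,0],
    [0,0,0,0,0],
  ],
)

```text
time_s: 13.0
eef_pos: [649.8, 83.8, 71.5]
tool_rot: [3.141, 0.0, 1.446]
contact_force: [0.5, 0.0, 0.9]
grip_width: 30.0
```

>>> send_rows(
  increments=[
    [0,0,0,0,0],
    [0,0,0,0,0],
    [0,0,0,0,0],
  ],
)

```text
time_s: 13.3
eef_pos: [649.6, 84.3, 72.3]
tool_rot: [3.141, -0.0, 1.447]
contact_force: [-2.8, -0.5, 4.0]
grip_width: 9.7
```

```bash
python3 av.py 3
```

```text
13.45 [649.7  84.3  72.4] yaw 1.447 q6 0.2 w 9.9
F [-3.59  0.1   5.48] M [-0.028  0.636 -0.077] sdMz 0.011 eff5 [-0.0516 -0.0493 -0.0514]
```

>>> send_rows(
  increments=[
    [0,0,0,0.0005,-0.12],
    [0,0,0,0,-0.13],
    [0,0,0,0,0],
  ],
)

```text
time_s: 13.75
eef_pos: [649.8, 84.2, 72.4]
tool_rot: [3.141, -0.0, 1.196]
contact_force: [-2.4, -0.2, 5.1]
grip_width: 9.9
```

```bash
python3 av.py 5
```

```text
14.0 [649.8  84.2  72.4] yaw 1.2 q6 0.45 w 9.8
F [-2.8  -0.02  5.12] M [ 0.005  0.454 -0.092] sdMz 0.017 eff5 [ 0.4524  0.0009 -0.0864 -0.093  -0.0929]
```

>>> send_rows(
  increments=[
    [0,-0.0003,0,0,-0.12],
    [0,0,0,0,-0.13],
    [0,0,0,0,0],
    [0,0,0,0,0],
  ],
)

```text
time_s: 14.4
eef_pos: [650.0, 84.2, 72.4]
tool_rot: [3.14, -0.001, 0.952]
contact_force: [-0.2, 0.9, 5.3]
grip_width: 9.9
```

```bash
python3 av.py 3
```

```text
14.55 [650.   84.1  72.3] yaw 0.953 q6 0.7 w 9.7
F [-1.32 -0.32  5.53] M [-0.049  0.147 -0.097] sdMz 0.044 eff5 [-0.0689 -0.087  -0.0906]
```

>>> send_rows(
  increments=[
    [0.4,0,0,0,0],
    [0.4,0,0,0.032,0],
    [0.4,-0.0148,-0.0031,0,-0.14],
    [0.4,-0.0148,-0.0031,0,-0.14],
    [0.4,-0.0148,-0.0031,0,-0.14],
  ],
)

```text
time_s: 15.05
eef_pos: [604.4, 74.7, 102.7]
tool_rot: [-3.141, 0.001, 0.526]
contact_force: [0.7, -0.2, 0.1]
grip_width: 35.2
```

>>> send_rows(
  increments=[
    [0.4,-0.0148,-0.0031,0,-0.14],
    [0.4,-0.0148,-0.0031,0,-0.14],
    [0.4,-0.0148,-0.0031,0,-0.14],
    [0.4,-0.0148,-0.0031,0,-0.14],
    [0.4,-0.0148,-0.0031,0,-0.14],
  ],
)

```text
time_s: 15.55
eef_pos: [530.2, 59.2, 102.5]
tool_rot: [3.141, 0.001, -0.174]
contact_force: [-0.2, 1.0, 0.1]
grip_width: 35.4
```

>>> send_rows(
  increments=[
    [0.4,-0.0148,-0.0031,0,-0.14],
    [0.4,0,0,0,0],
    [0.4,0,0,0,0],
  ],
)

```text
time_s: 15.85
eef_pos: [516.4, 56.2, 103.2]
tool_rot: [-3.141, -0.0, -0.308]
contact_force: [0.1, -0.1, -0.6]
grip_width: 34.9
```

```bash
python3 st.py
```

```text
15.85 [516.4  56.2 103.2] [-3.141 -0.    -0.308] F [ 0.1 -0.1 -0.6] M [ 0.036  0.048 -0.025] q6 1.92 34.9
```

>>> send_rows(
  increments=[
    [0.4,0,0,-0.02,0],
    [0.4,0,0,-0.011,0],
    [0,0,0,0,0],
    [0,0,0,0,0],
    [0,0,0,0,0],
  ],
)

```text
time_s: 16.35
eef_pos: [516.7, 56.3, 73.2]
tool_rot: [-3.141, -0.001, -0.312]
contact_force: [0.8, 0.1, -1.0]
grip_width: 14.5
```

>>> send_rows(
  increments=[
    [0,0,0,0,0],
  ],
)

```text
time_s: 16.45
eef_pos: [516.6, 55.8, 73.3]
tool_rot: [3.141, -0.001, -0.313]
contact_force: [0.0, -3.1, 1.4]
grip_width: 10.1
```

```bash
python3 av.py 2
```

```text
16.55 [516.6  55.8  73.3] yaw -0.313 q6 1.93 w 9.9
F [-1.11 -2.01  1.65] M [-0.34   0.105  0.004] sdMz 0.022 eff5 [-0.002   0.0084]
```

>>> send_rows(
  increments=[
    [0,0,0,0,-0.125],
    [0,0,0,0,-0.125],
    [0,0,0,0,0],
    [0,0,0,0,0],
    [0,0,0,0,0],
  ],
)

```text
time_s: 17.05
eef_pos: [516.6, 55.7, 73.3]
tool_rot: [3.142, -0.001, -0.561]
contact_force: [-0.9, -4.9, 5.4]
grip_width: 9.5
```

```bash
python3 av.py 1
```

```text
17.1 [516.6  55.7  73.3] yaw -0.562 q6 2.18 w 9.6
F [-1.36 -4.17  5.3 ] M [-0.714  0.218  0.008] sdMz 0.0 eff5 [-0.1002]
```

>>> send_rows(
  increments=[
    [0,0,0,0,-0.125],
    [0,0,0,0,-0.125],
    [0,0,0,0,0],
    [0,0,0,0,0],
    [0,0,0,0,0],
  ],
)

```text
time_s: 17.6
eef_pos: [516.5, 55.7, 73.3]
tool_rot: [-3.141, -0.001, -0.812]
contact_force: [-0.9, -4.6, 5.8]
grip_width: 9.9
```

```bash
python3 av.py 1
```

```text
17.65 [516.5  55.7  73.3] yaw -0.812 q6 2.43 w 9.8
F [-0.33 -5.43  5.9 ] M [-0.691  0.189 -0.086] sdMz 0.0 eff5 [-0.0891]
```

>>> send_rows(
  increments=[
    [0.4,0,0,0,0],
    [0.4,0,0,0.032,0],
    [0.4,0.0077,-0.005,0,0.1456],
    [0.4,0.0077,-0.005,0,0.1456],
    [0.4,0.0077,-0.005,0,0.1456],
  ],
)

```text
time_s: 18.15
eef_pos: [539.4, 42.0, 104.1]
tool_rot: [-3.14, 0.001, -0.368]
contact_force: [-0.2, -0.5, -0.1]
grip_width: 35.2
```

>>> send_rows(
  increments=[
    [0.4,0.0077,-0.005,0,0.1456],
    [0.4,0.0077,-0.005,0,0.1456],
    [0.4,0.0077,-0.005,0,0.1456],
    [0.4,0.0077,-0.005,0,0.1456],
    [0.4,0.0077,-0.005,0,0.1456],
  ],
)

```text
time_s: 18.65
eef_pos: [577.9, 17.0, 103.6]
tool_rot: [-3.14, 0.0, 0.359]
contact_force: [-0.6, -0.2, 0.5]
grip_width: 35.5
```

>>> send_rows(
  increments=[
    [0.4,0.0077,-0.005,0,0.1456],
    [0.4,0.0077,-0.005,0,0.1456],
    [0.4,0.0077,-0.005,0,0.1456],
    [0.4,0.0077,-0.005,0,0.1456],
    [0.4,0.0077,-0.005,0,0.1456],
  ],
)

```text
time_s: 19.15
eef_pos: [616.4, -8.0, 103.5]
tool_rot: [-3.14, -0.001, 1.087]
contact_force: [-0.0, -0.4, -0.1]
grip_width: 35.0
```

>>> send_rows(
  increments=[
    [0.4,0.0077,-0.005,0,0.1456],
    [0.4,0.0077,-0.005,0,0.1456],
    [0.4,0.0077,-0.005,0,0.1456],
    [0.4,0.0077,-0.005,0,0.1456],
    [0.4,0.0077,-0.005,0,0.1456],
  ],
)

```text
time_s: 19.65
eef_pos: [654.9, -32.9, 103.4]
tool_rot: [-3.141, -0.002, 1.815]
contact_force: [-0.8, -0.4, 0.1]
grip_width: 34.7
```

>>> send_rows(
  increments=[
    [0.4,0.0077,-0.005,0,0.1456],
    [0.4,0.0077,-0.005,0,0.1456],
    [0.4,0.0077,-0.005,0,0.1456],
    [0.4,0,0,0,0],
    [0.4,0,0,0,0],
  ],
)

```text
time_s: 20.15
eef_pos: [677.6, -48.1, 103.6]
tool_rot: [-3.141, -0.002, 2.241]
contact_force: [1.0, -1.6, -0.1]
grip_width: 34.8
```

>>> send_rows(
  increments=[
    [0.4,-0.0003,-0.0014,-0.02,0],
    [0.4,0,0,-0.011,0],
    [0,0,0,0,0],
    [0,0,0,0,0],
    [0,0,0,0,0],
  ],
)

```text
time_s: 20.65
eef_pos: [677.9, -50.0, 74.5]
tool_rot: [3.141, 0.001, 2.244]
contact_force: [0.9, -0.4, -0.3]
grip_width: 13.7
```

>>> send_rows(
  increments=[
    [0,0,0,0,0],
    [0,0,0,0,0],
    [0,0,0,0,-0.125],
    [0,0,0,0,-0.125],
    [0,0,0,0,0],
  ],
)

```text
time_s: 21.15
eef_pos: [677.7, -50.4, 74.7]
tool_rot: [3.141, 0.001, 1.993]
contact_force: [-3.0, -1.0, 5.4]
grip_width: 9.9
```

```bash
python3 av.py 4
```

```text
21.35 [677.7 -50.4  74.6] yaw 1.997 q6 -0.55 w 9.4
F [-3.25 -0.52  5.55] M [-0.128  0.525 -0.1  ] sdMz 0.021 eff5 [ 0.4377  0.0045 -0.0809 -0.088 ]
```

>>> send_rows(
  increments=[
    [0,0,0,0,-0.125],
    [0,0,0,0,-0.125],
    [0,0,0,0,0],
    [0,0,0,0,0],
    [0,0,0,0,0],
  ],
)

```text
time_s: 21.85
eef_pos: [677.5, -50.4, 74.7]
tool_rot: [3.141, 0.0, 1.747]
contact_force: [-4.9, -1.1, 6.9]
grip_width: 9.9
```

```bash
python3 av.py 1
```

```text
21.9 [677.5 -50.4  74.6] yaw 1.747 q6 -0.3 w 9.6
F [-4.68 -1.24  5.84] M [-0.161  0.7   -0.083] sdMz 0.0 eff5 [-0.0866]
```

>>> send_rows(
  increments=[
    [0.4,0,0,0,0],
    [0.4,0,0,0.03,0],
    [0.4,-0.0046,0.0224,0,-0.1323],
    [0.4,-0.0046,0.0224,0,-0.1323],
    [0.4,-0.0046,0.0224,0,-0.1323],
  ],
)

```text
time_s: 22.4
eef_pos: [663.9, 17.8, 103.2]
tool_rot: [3.141, -0.001, 1.344]
contact_force: [-0.2, -0.5, -0.5]
grip_width: 34.9
```

>>> send_rows(
  increments=[
    [0.4,-0.0046,0.0224,0,-0.1323],
    [0.4,-0.0046,0.0224,0,-0.1323],
    [0.4,-0.0046,0.0224,0,-0.1323],
    [0.4,0,0,0,0],
    [0.4,0,0,0,0],
  ],
)

```text
time_s: 22.9
eef_pos: [650.1, 84.4, 103.1]
tool_rot: [3.141, 0.0, 0.956]
contact_force: [0.3, -0.5, -0.7]
grip_width: 35.2
```

>>> send_rows(
  increments=[
    [0.4,0,-0.0003,-0.02,0],
    [0.4,0,0,-0.01,0],
    [0,0,0,0,0],
    [0,0,0,0,0],
    [0,0,0,0,0],
  ],
)

```text
time_s: 23.4
eef_pos: [650.5, 83.6, 74.4]
tool_rot: [3.141, -0.001, 0.951]
contact_force: [-0.1, -0.4, 0.4]
grip_width: 14.5
```

>>> send_rows(
  increments=[
    [0,0,0,0,0],
    [0,0,0,0,0],
    [0,0,0,0,-0.125],
    [0,0,0,0,-0.125],
    [0,0,0,0,-0.125],
  ],
)

```text
time_s: 23.9
eef_pos: [650.1, 83.9, 74.5]
tool_rot: [3.141, -0.001, 0.571]
contact_force: [-2.3, -0.2, 2.0]
grip_width: 9.9
```

>>> send_rows(
  increments=[
    [0,0,0,0,-0.125],
    [0,0,0,0,0],
    [0,0,0,0,0],
    [0,0,0,0,0],
  ],
)

```text
time_s: 24.3
eef_pos: [650.2, 83.9, 74.5]
tool_rot: [3.141, -0.001, 0.453]
contact_force: [-3.8, -0.4, 5.0]
grip_width: 9.5
```

```bash
python3 av.py 1
```

```text
24.35 [650.2  83.8  74.5] yaw 0.453 q6 1.19 w 9.9
F [-4.1  -0.06  5.68] M [-0.114  0.642 -0.037] sdMz 0.0 eff5 [-0.0749]
```

>>> send_rows(
  increments=[
    [0.4,0,0,0,0],
    [0.4,0,0,0.03,0],
    [0.4,-0.0212,-0.0322,0,-0.1076],
    [0.4,-0.0212,-0.0322,0,-0.1076],
    [0.4,-0.0212,-0.0322,0,-0.1076],
  ],
)

```text
time_s: 24.85
eef_pos: [585.9, -13.5, 103.1]
tool_rot: [3.141, -0.001, 0.126]
contact_force: [0.5, -0.6, -0.2]
grip_width: 34.7
```

>>> send_rows(
  increments=[
    [0.4,-0.0212,-0.0322,0,-0.1076],
    [0.4,-0.0212,-0.0322,0,-0.1076],
    [0.4,0,0,0,0],
    [0.4,0,0,0,0],
  ],
)

```text
time_s: 25.25
eef_pos: [544.1, -77.6, 103.4]
tool_rot: [-3.141, -0.001, -0.087]
contact_force: [-0.4, 0.7, 0.3]
grip_width: 35.1
```

>>> send_rows(
  increments=[
    [0.4,0,0,-0.02,0],
    [0.4,0,0,-0.01,0],
    [0,0,0,0,0],
    [0,0,0,0,0],
    [0,0,0,0,0],
  ],
)

```text
time_s: 25.75
eef_pos: [544.6, -76.7, 74.2]
tool_rot: [3.142, -0.001, -0.086]
contact_force: [-0.3, -0.9, 0.1]
grip_width: 14.5
```

>>> send_rows(
  increments=[
    [0,0,0,0,0],
    [0,0,0,0,0],
    [0,0,0,0,-0.125],
    [0,0,0,0,-0.125],
    [0,0,0,0,-0.125],
  ],
)

```text
time_s: 26.25
eef_pos: [544.5, -77.5, 74.3]
tool_rot: [-3.142, -0.002, -0.468]
contact_force: [-0.0, -1.4, 0.9]
grip_width: 9.8
```

>>> send_rows(
  increments=[
    [0,0,0,0,-0.125],
    [0,0,0,0,0],
    [0,0,0,0,0],
    [0,0,0,0,0],
  ],
)

```text
time_s: 26.65
eef_pos: [544.5, -77.5, 74.3]
tool_rot: [-3.141, -0.002, -0.585]
contact_force: [0.4, -2.9, 4.4]
grip_width: 9.7
```

```bash
python3 av.py 1
```

```text
26.7 [544.5 -77.5  74.3] yaw -0.586 q6 1.95 w 10.0
F [ 0.83 -3.26  4.5 ] M [-0.481 -0.098 -0.065] sdMz 0.0 eff5 [-0.0639]
```

>>> send_rows(
  increments=[
    [0.4,0,0,0,0],
    [0.4,0,0,0.03,0],
    [0.4,-0.0014,0.00666,0,0.1458],
    [0.4,-0.0014,0.00666,0,0.1458],
    [0.4,-0.0014,0.00666,0,0.1458],
  ],
)

```text
time_s: 27.2
eef_pos: [539.3, -56.2, 102.8]
tool_rot: [-3.14, 0.002, -0.143]
contact_force: [0.3, 0.5, 0.0]
grip_width: 35.1
```

>>> send_rows(
  increments=[
    [0.4,-0.0014,0.00666,0,0.1458],
    [0.4,-0.0014,0.00666,0,0.1458],
    [0.4,-0.0014,0.00666,0,0.1458],
    [0.4,-0.0014,0.00666,0,0.1458],
    [0.4,-0.0014,0.00666,0,0.1458],
  ],
)

```text
time_s: 27.7
eef_pos: [532.1, -22.8, 102.5]
tool_rot: [-3.139, 0.001, 0.586]
contact_force: [1.2, -0.5, 0.2]
grip_width: 35.3
```

>>> send_rows(
  increments=[
    [0.4,-0.0014,0.00666,0,0.1458],
    [0.4,-0.0014,0.00666,0,0.1458],
    [0.4,-0.0014,0.00666,0,0.1458],
    [0.4,-0.0014,0.00666,0,0.1458],
    [0.4,-0.0014,0.00666,0,0.1458],
  ],
)

```text
time_s: 28.2
eef_pos: [525.0, 10.5, 102.5]
tool_rot: [-3.139, -0.001, 1.315]
contact_force: [0.1, -0.1, 0.4]
grip_width: 35.5
```

>>> send_rows(
  increments=[
    [0.4,-0.0014,0.00666,0,0.1458],
    [0.4,-0.0014,0.00666,0,0.1458],
    [0.4,-0.0014,0.00666,0,0.1458],
    [0.4,-0.0014,0.00666,0,0.1458],
    [0.4,-0.0014,0.00666,0,0.1458],
  ],
)

```text
time_s: 28.7
eef_pos: [518.0, 43.7, 102.5]
tool_rot: [-3.14, -0.002, 2.044]
contact_force: [-0.1, -0.5, -0.8]
grip_width: 34.8
```

>>> send_rows(
  increments=[
    [0.4,-0.0014,0.00666,0,0.1458],
    [0.4,-0.0014,0.00666,0,0.1458],
    [0.4,0,0,0,0],
    [0.4,0,0,0,0],
  ],
)

```text
time_s: 29.1
eef_pos: [515.6, 56.4, 102.9]
tool_rot: [-3.141, -0.001, 2.326]
contact_force: [0.5, -0.4, -0.1]
grip_width: 35.4
```

>>> send_rows(
  increments=[
    [0.4,0.001,-0.0005,-0.02,0],
    [0.4,0,0,-0.0095,0],
    [0,0,0,0,0],
    [0,0,0,0,0],
    [0,0,0,0,0],
  ],
)

```text
time_s: 29.6
eef_pos: [517.4, 55.6, 74.8]
tool_rot: [3.141, 0.001, 2.328]
contact_force: [0.3, 0.3, 0.3]
grip_width: 14.6
```

>>> send_rows(
  increments=[
    [0,0,0,0,0],
    [0,0,0,0,0],
    [0,0,0,0,-0.125],
    [0,0,0,0,-0.125],
    [0,0,0,0,-0.125],
  ],
)

```text
time_s: 30.1
eef_pos: [516.8, 55.0, 74.9]
tool_rot: [-3.141, 0.001, 1.948]
contact_force: [-4.1, -2.8, 4.5]
grip_width: 9.8
```

>>> send_rows(
  increments=[
    [0,0,0,0,-0.125],
    [0,0,0,0,0],
    [0,0,0,0,0],
    [0,0,0,0,0],
  ],
)

```text
time_s: 30.5
eef_pos: [516.7, 55.0, 74.8]
tool_rot: [-3.141, 0.001, 1.828]
contact_force: [-3.4, -3.5, 5.4]
grip_width: 9.6
```

```bash
python3 av.py 1
```

```text
30.55 [516.7  55.   74.9] yaw 1.828 q6 -0.22 w 10.2
F [-4.05 -2.94  5.35] M [-0.535  0.623 -0.131] sdMz 0.0 eff5 [-0.084]
```

>>> send_rows(
  increments=[
    [0.4,0,0,0,0],
    [0.4,0,0,0.03,0],
    [0.4,0.0322,-0.021,0,-0.016],
    [0.4,0.0322,-0.021,0,-0.016],
    [0.4,0.0322,-0.021,0,-0.016],
  ],
)

```text
time_s: 31.05
eef_pos: [615.2, -7.7, 104.7]
tool_rot: [3.139, -0.0, 1.781]
contact_force: [0.6, 1.2, -0.1]
grip_width: 35.1
```

>>> send_rows(
  increments=[
    [0.4,0.0322,-0.021,0,-0.016],
    [0.4,0.0322,-0.021,0,-0.016],
    [0.4,0,0,0,0],
    [0.4,0,0,0,0],
  ],
)

```text
time_s: 31.45
eef_pos: [678.1, -49.5, 102.6]
tool_rot: [-3.14, -0.001, 1.748]
contact_force: [-0.2, -0.3, 0.3]
grip_width: 35.1
```

>>> send_rows(
  increments=[
    [0.4,-0.0005,-0.0005,-0.02,0],
    [0.4,0,0,-0.009,0],
    [0,0,0,0,0],
    [0,0,0,0,0],
    [0,0,0,0,0],
  ],
)

```text
time_s: 31.95
eef_pos: [677.7, -49.6, 76.4]
tool_rot: [3.14, 0.0, 1.749]
contact_force: [0.3, -0.2, 0.9]
grip_width: 14.5
```

>>> send_rows(
  increments=[
    [0,0,0,0,0],
    [0,0,0,0,0],
    [0,0,0,0,-0.125],
    [0,0,0,0,-0.125],
    [0,0,0,0,-0.125],
  ],
)

```text
time_s: 32.45
eef_pos: [677.3, -49.8, 76.4]
tool_rot: [3.141, -0.0, 1.369]
contact_force: [-5.2, 0.1, 5.5]
grip_width: 9.8
```

>>> send_rows(
  increments=[
    [0,0,0,0,-0.125],
    [0,0,0,0,0],
    [0,0,0,0,0],
    [0,0,0,0,0],
  ],
)

```text
time_s: 32.85
eef_pos: [677.3, -49.8, 76.4]
tool_rot: [3.142, -0.0, 1.248]
contact_force: [-5.6, 1.4, 5.4]
grip_width: 9.7
```

```bash
python3 av.py 1
```

```text
32.9 [677.3 -49.8  76.4] yaw 1.248 q6 0.2 w 9.9
F [-6.04  0.94  5.61] M [ 0.036  0.917 -0.086] sdMz 0.0 eff5 [-0.0877]
```

>>> send_rows(
  increments=[
    [0.4,0,0,0,0],
    [0.4,0,0,0.028,0],
    [0.4,-0.0045,0.0223,0,-0.1325],
    [0.4,-0.0045,0.0223,0,-0.1325],
    [0.4,-0.0045,0.0223,0,-0.1325],
  ],
)

```text
time_s: 33.4
eef_pos: [664.3, 17.5, 103.1]
tool_rot: [3.141, -0.001, 0.845]
contact_force: [-0.5, -1.4, 0.0]
grip_width: 35.0
```

>>> send_rows(
  increments=[
    [0.4,-0.0045,0.0223,0,-0.1325],
    [0.4,-0.0045,0.0223,0,-0.1325],
    [0.4,-0.0045,0.0223,0,-0.1325],
    [0.4,0,0,0,0],
    [0.4,0,0,0,0],
  ],
)

```text
time_s: 33.9
eef_pos: [650.7, 83.9, 102.9]
tool_rot: [3.141, -0.0, 0.457]
contact_force: [0.5, -0.5, -0.3]
grip_width: 35.0
```

>>> send_rows(
  increments=[
    [0.4,-0.0004,0,-0.02,0],
    [0.4,0,0,-0.0095,0],
    [0,0,0,0,0],
    [0,0,0,0,0],
    [0,0,0,0,0],
  ],
)

```text
time_s: 34.4
eef_pos: [650.6, 83.6, 74.4]
tool_rot: [3.141, -0.001, 0.453]
contact_force: [0.8, -0.2, 0.2]
grip_width: 14.4
```

>>> send_rows(
  increments=[
    [0,0,0,0,0],
    [0,0,0,0,0],
    [0,0,0,0,-0.125],
    [0,0,0,0,-0.125],
    [0,0,0,0,-0.125],
  ],
)

```text
time_s: 34.9
eef_pos: [650.6, 83.7, 74.5]
tool_rot: [3.141, -0.002, 0.074]
contact_force: [-0.3, -1.3, 2.7]
grip_width: 9.9
```

>>> send_rows(
  increments=[
    [0,0,0,0,-0.125],
    [0,0,0,0,0],
    [0,0,0,0,0],
    [0,0,0,0,0],
  ],
)

```text
time_s: 35.3
eef_pos: [650.6, 83.5, 74.5]
tool_rot: [3.141, -0.002, -0.044]
contact_force: [-1.4, -2.0, 5.1]
grip_width: 9.9
```

```bash
python3 av.py 1
```

```text
35.35 [650.6  83.5  74.5] yaw -0.045 q6 1.69 w 9.9
F [-0.82 -2.56  5.4 ] M [-0.439  0.099 -0.046] sdMz 0.0 eff5 [-0.0989]
```

>>> send_rows(
  increments=[
    [0.4,0,0,0,0],
    [0.4,0,0,0.03,0],
    [0.4,-0.0212,-0.0322,0,-0.108],
    [0.4,-0.0212,-0.0322,0,-0.108],
    [0.4,-0.0212,-0.0322,0,-0.108],
  ],
)

```text
time_s: 35.85
eef_pos: [585.4, -12.9, 102.6]
tool_rot: [-3.141, 0.001, -0.372]
contact_force: [0.4, -0.3, 0.2]
grip_width: 35.0
```

>>> send_rows(
  increments=[
    [0.4,-0.0212,-0.0322,0,-0.108],
    [0.4,-0.0212,-0.0322,0,-0.108],
    [0.4,0,0,0,0],
    [0.4,0,0,0,0],
  ],
)

```text
time_s: 36.25
eef_pos: [543.8, -77.1, 103.1]
tool_rot: [-3.141, 0.001, -0.586]
contact_force: [0.7, 0.3, -0.0]
grip_width: 35.3
```

>>> send_rows(
  increments=[
    [0.4,0.0005,-0.0003,-0.02,0],
    [0.4,0,0,-0.0095,0],
    [0,0,0,0,0],
    [0,0,0,0,0],
    [0,0,0,0,0],
  ],
)

```text
time_s: 36.75
eef_pos: [545.2, -77.0, 74.7]
tool_rot: [-3.141, -0.001, -0.586]
contact_force: [-0.5, 0.4, -0.4]
grip_width: 14.7
```

>>> send_rows(
  increments=[
    [0,0,0,0,0],
    [0,0,0,0,0],
    [0,0,0,0,-0.125],
    [0,0,0,0,-0.125],
    [0,0,0,0,-0.125],
  ],
)

```text
time_s: 37.25
eef_pos: [544.6, -77.9, 74.8]
tool_rot: [3.141, -0.001, -0.967]
contact_force: [-3.4, -2.3, 3.1]
grip_width: 9.7
```

>>> send_rows(
  increments=[
    [0,0,0,0,-0.125],
    [0,0,0,0,0],
    [0,0,0,0,0],
    [0,0,0,0,0],
  ],
)

```text
time_s: 37.65
eef_pos: [544.5, -78.0, 74.8]
tool_rot: [3.141, -0.001, -1.084]
contact_force: [-4.7, -3.6, 5.1]
grip_width: 9.7
```

```bash
python3 av.py 1
```

```text
37.7 [544.5 -78.   74.8] yaw -1.084 q6 2.45 w 9.5
F [-4.4  -3.69  6.02] M [-0.531  0.726 -0.055] sdMz 0.0 eff5 [-0.0817]
```

>>> send_rows(
  increments=[
    [0.4,0,0,0,0],
    [0.4,0,0,0.029,0],
    [0.4,0.01516,0.02309,0,0.1484],
    [0.4,0.01516,0.02309,0,0.1484],
    [0.4,0.01516,0.02309,0,0.1484],
  ],
)

```text
time_s: 38.2
eef_pos: [591.0, -6.8, 103.0]
tool_rot: [-3.14, -0.0, -0.633]
contact_force: [0.6, -1.2, -0.3]
grip_width: 34.9
```

>>> send_rows(
  increments=[
    [0.4,0.01516,0.02309,0,0.1484],
    [0.4,0.01516,0.02309,0,0.1484],
    [0.4,0.01516,0.02309,0,0.1484],
    [0.4,0.01516,0.02309,0,0.1484],
    [0.4,0,0,0,0],
  ],
)

```text
time_s: 38.7
eef_pos: [651.6, 87.8, 101.9]
tool_rot: [-3.139, 0.0, -0.039]
contact_force: [-0.7, -0.1, -0.5]
grip_width: 35.0
```

>>> send_rows(
  increments=[
    [0.4,0,0,0,0],
  ],
)

```text
time_s: 38.8
eef_pos: [650.6, 84.9, 102.2]
tool_rot: [-3.141, 0.001, -0.047]
contact_force: [-0.3, 0.3, -0.3]
grip_width: 34.9
```

>>> send_rows(
  increments=[
    [0.4,0,-0.001,-0.018,0],
    [0.4,0,0,-0.009,0],
    [0,0,0,0,0],
    [0,0,0,0,0],
    [0,0,0,0,0],
  ],
)

```text
time_s: 39.3
eef_pos: [651.0, 83.0, 77.0]
tool_rot: [-3.141, -0.001, -0.048]
contact_force: [-0.2, -0.1, 0.6]
grip_width: 14.7
```

>>> send_rows(
  increments=[
    [0,0,0,0,0],
    [0,0,0,0,-0.12],
    [0,0,0,0,0],
    [0,0,0,0,0],
    [0,0,0,0,0],
  ],
)

```text
time_s: 39.8
eef_pos: [651.1, 83.3, 77.1]
tool_rot: [-3.141, -0.001, -0.166]
contact_force: [-0.8, -0.1, 4.4]
grip_width: 9.7
```

```bash
python3 av.py 1
```

```text
39.85 [651.1  83.3  77.1] yaw -0.166 q6 1.81 w 9.9
F [-1.3   0.34  5.65] M [ 0.07   0.177 -0.044] sdMz 0.0 eff5 [-0.0729]
```

>>> send_rows(
  increments=[
    [0,0,0,0,-0.1],
    [0,0,0,0,0],
    [0,0,0,0,0],
    [0,0,0,0,0],
  ],
)

```text
time_s: 40.25
eef_pos: [651.1, 83.1, 77.1]
tool_rot: [-3.141, -0.001, -0.267]
contact_force: [-2.0, -0.9, 5.6]
grip_width: 10.0
```

```bash
python3 av.py 1
```

```text
40.3 [651.1  83.1  77. ] yaw -0.267 q6 1.91 w 10.1
F [ 0.15 -0.28  5.29] M [-0.005  0.201 -0.107] sdMz 0.0 eff5 [-0.0866]
```

>>> send_rows(
  increments=[
    [0,0,0,0,-0.1],
    [0,0,0,0,0],
    [0,0,0,0,0],
    [0,0,0,0,0],
  ],
)

```text
time_s: 40.7
eef_pos: [651.0, 83.0, 77.0]
tool_rot: [-3.142, -0.001, -0.367]
contact_force: [-1.2, -0.8, 4.6]
grip_width: 9.9
```

```bash
python3 av.py 1
```

```text
40.75 [651.  83.  77.] yaw -0.367 q6 2.01 w 9.8
F [-1.11 -0.62  5.83] M [-0.087  0.193 -0.046] sdMz 0.0 eff5 [-0.0854]
```

>>> send_rows(
  increments=[
    [0,0,0,0,-0.12],
    [0,0,0,0,0],
    [0,0,0,0,0],
    [0,0,0,0,0],
  ],
)

```text
time_s: 41.15
eef_pos: [650.9, 82.8, 77.1]
tool_rot: [3.142, -0.001, -0.487]
contact_force: [-2.2, -1.0, 5.8]
grip_width: 10.0
```

```bash
python3 av.py 1
```

```text
41.2 [650.9  82.8  77. ] yaw -0.487 q6 2.13 w 9.9
F [-2.58 -1.36  6.11] M [-0.193  0.311 -0.031] sdMz 0.0 eff5 [-0.0837]
```

>>> send_rows(
  increments=[
    [0,0,0,0,-0.1],
    [0,0,0,0,0],
    [0,0,0,0,0],
    [0,0,0,0,0],
  ],
)

```text
time_s: 41.6
eef_pos: [650.9, 82.7, 77.0]
tool_rot: [3.141, -0.001, -0.587]
contact_force: [-2.0, -1.3, 6.3]
grip_width: 9.6
```

```bash
python3 av.py 1
```

```text
41.65 [650.9  82.7  77.1] yaw -0.587 q6 2.23 w 9.7
F [-2.36 -1.8   6.43] M [-0.225  0.348 -0.067] sdMz 0.0 eff5 [-0.0608]
```

>>> send_rows(
  increments=[
    [0,0,0,0,-0.1],
    [0,0,0,0,0],
    [0,0,0,0,0],
  ],
)

```text
time_s: 41.95
eef_pos: [650.8, 82.6, 77.1]
tool_rot: [3.141, -0.001, -0.687]
contact_force: [-2.4, -1.3, 6.1]
grip_width: 9.6
```

```bash
python3 av.py 3
```

```text
42.1 [650.8  82.6  77.1] yaw -0.687 q6 2.33 w 9.8
F [-2.26 -1.93  6.02] M [-0.328  0.438 -0.01 ] sdMz 0.008 eff5 [ 0.0071 -0.0031 -0.0051]
```

>>> send_rows(
  increments=[
    [0,0,0,0,-0.02],
    [0,0,0,0,-0.015],
    [0,0,0,0,-0.01],
    [0,0,0,0,-0.005],
    [0,0,0,0,0],
  ],
)

```text
time_s: 42.6
eef_pos: [650.7, 82.5, 77.1]
tool_rot: [3.141, -0.001, -0.737]
contact_force: [-2.2, -2.6, 7.2]
grip_width: 9.8
```

```bash
python3 av.py 4
```

```text
42.8 [650.7  82.5  77.1] yaw -0.737 q6 2.38 w 9.7
F [-2.89 -2.27  6.74] M [-0.303  0.48   0.184] sdMz 0.01 eff5 [0.1957 0.1842 0.1818 0.1814]
```

>>> send_rows(
  increments=[
    [0.4,0,0,0,0],
    [0.4,0,0,0.028,0],
    [0.4,-0.0056,-0.00844,0,0.1471],
    [0.4,-0.0056,-0.00844,0,0.1471],
    [0.4,-0.0056,-0.00844,0,0.1471],
  ],
)

```text
time_s: 43.3
eef_pos: [633.6, 57.8, 103.3]
tool_rot: [3.141, 0.001, -0.289]
contact_force: [0.6, 0.4, 0.4]
grip_width: 35.0
```

>>> send_rows(
  increments=[
    [0.4,-0.0056,-0.00844,0,0.1471],
    [0.4,-0.0056,-0.00844,0,0.1471],
    [0.4,-0.0056,-0.00844,0,0.1471],
    [0.4,-0.0056,-0.00844,0,0.1471],
    [0.4,-0.0056,-0.00844,0,0.1471],
  ],
)

```text
time_s: 43.8
eef_pos: [605.4, 15.5, 103.1]
tool_rot: [-3.141, 0.001, 0.446]
contact_force: [0.1, -0.2, 0.5]
grip_width: 35.0
```

>>> send_rows(
  increments=[
    [0.4,-0.0056,-0.00844,0,0.1471],
    [0.4,-0.0056,-0.00844,0,0.1471],
    [0.4,-0.0056,-0.00844,0,0.1471],
    [0.4,-0.0056,-0.00844,0,0.1471],
    [0.4,-0.0056,-0.00844,0,0.1471],
  ],
)

```text
time_s: 44.3
eef_pos: [577.4, -26.7, 103.2]
tool_rot: [-3.141, 0.0, 1.182]
contact_force: [0.4, 0.2, -0.0]
grip_width: 34.8
```

>>> send_rows(
  increments=[
    [0.4,-0.0056,-0.00844,0,0.1471],
    [0.4,-0.0056,-0.00844,0,0.1471],
    [0.4,-0.0056,-0.00844,0,0.1471],
    [0.4,-0.0056,-0.00844,0,0.1471],
    [0.4,-0.0056,-0.00844,0,0.1471],
  ],
)

```text
time_s: 44.8
eef_pos: [549.4, -68.9, 103.1]
tool_rot: [-3.141, -0.001, 1.917]
contact_force: [-0.8, -0.3, 0.7]
grip_width: 34.7
```

>>> send_rows(
  increments=[
    [0.4,-0.0056,-0.00844,0,0.1471],
    [0.4,0,0,0,0],
    [0.4,0,0,0,0],
  ],
)

```text
time_s: 45.1
eef_pos: [544.3, -76.9, 103.6]
tool_rot: [-3.141, -0.001, 2.053]
contact_force: [0.1, -0.4, -0.9]
grip_width: 35.2
```

>>> send_rows(
  increments=[
    [0.4,0,-0.0007,-0.019,0],
    [0.4,0,0,-0.0095,0],
    [0,0,0,0,0],
    [0,0,0,0,0],
    [0,0,0,0,0],
  ],
)

```text
time_s: 45.6
eef_pos: [544.8, -77.7, 76.2]
tool_rot: [3.141, 0.001, 2.057]
contact_force: [0.1, 0.6, 0.1]
grip_width: 14.5
```

>>> send_rows(
  increments=[
    [0,0,0,0,0],
    [0,0,0,0,-0.08],
    [0,0,0,0,-0.04],
    [0,0,0,0,-0.02],
    [0,0,0,0,-0.01],
  ],
)

```text
time_s: 46.1
eef_pos: [544.4, -78.0, 76.4]
tool_rot: [3.141, 0.001, 1.907]
contact_force: [-2.4, -0.3, 4.7]
grip_width: 9.7
```

```bash
python3 av.py 3
```

```text
46.25 [544.4 -78.   76.3] yaw 1.908 q6 -0.54 w 9.6
F [-3.41 -0.46  5.29] M [-0.122  0.523  0.124] sdMz 0.013 eff5 [0.139  0.2167 0.131 ]
```

>>> send_rows(
  increments=[
    [0,0,0,0,-0.06],
    [0,0,0,0,-0.03],
    [0,0,0,0,-0.01],
    [0,0,0,0,0],
  ],
)

```text
time_s: 46.65
eef_pos: [544.3, -78.0, 76.4]
tool_rot: [3.141, 0.001, 1.808]
contact_force: [-4.4, -0.8, 5.9]
grip_width: 9.6
```

```bash
python3 av.py 2
```

```text
46.75 [544.3 -78.   76.4] yaw 1.808 q6 -0.44 w 9.9
F [-4.19 -0.54  6.49] M [-0.173  0.616  0.166] sdMz 0.017 eff5 [0.1836 0.1595]
```

>>> send_rows(
  increments=[
    [0,0,0,0,-0.03],
    [0,0,0,0,-0.015],
    [0,0,0,0,-0.005],
    [0,0,0,0,0],
  ],
)

```text
time_s: 47.15
eef_pos: [544.3, -78.0, 76.5]
tool_rot: [3.141, 0.001, 1.758]
contact_force: [-4.5, -0.9, 5.8]
grip_width: 9.6
```

```bash
python3 av.py 3
```

```text
47.3 [544.3 -78.   76.4] yaw 1.758 q6 -0.39 w 10.3
F [-4.14 -0.42  6.32] M [-0.152  0.64   0.174] sdMz 0.022 eff5 [0.2231 0.2112 0.2087]
```

>>> send_rows(
  increments=[
    [0.4,0,0,0,0],
    [0.4,0,0,0.028,0],
    [0.4,-0.0069,0.0333,0,0.0175],
    [0.4,-0.0069,0.0333,0,0.0175],
    [0.4,-0.0069,0.0333,0,0.0175],
  ],
)

```text
time_s: 47.8
eef_pos: [523.6, 23.2, 103.3]
tool_rot: [3.141, -0.0, 1.81]
contact_force: [-0.2, -0.4, -0.7]
grip_width: 35.6
```

>>> send_rows(
  increments=[
    [0.4,-0.0069,0.0333,0,0.0175],
    [0.4,0,0,0,0],
    [0.4,0,0,0,0],
  ],
)

```text
time_s: 48.1
eef_pos: [516.8, 55.8, 103.2]
tool_rot: [3.141, 0.0, 1.829]
contact_force: [-0.3, -0.1, 1.1]
grip_width: 34.9
```

>>> send_rows(
  increments=[
    [0.4,0,-0.0004,-0.019,0],
    [0.4,0,0,-0.009,0],
    [0,0,0,0,0],
    [0,0,0,0,0],
    [0,0,0,0,0],
  ],
)

```text
time_s: 48.6
eef_pos: [517.2, 54.6, 76.2]
tool_rot: [3.141, 0.0, 1.827]
contact_force: [0.5, -0.1, 1.5]
grip_width: 14.5
```

>>> send_rows(
  increments=[
    [0,0,0,0,0],
    [0,0,0,0,-0.08],
    [0,0,0,0,-0.04],
    [0,0,0,0,-0.02],
    [0,0,0,0,-0.01],
  ],
)

```text
time_s: 49.1
eef_pos: [516.6, 54.6, 76.3]
tool_rot: [-3.141, 0.001, 1.677]
contact_force: [-5.6, -2.2, 5.0]
grip_width: 9.6
```

```bash
python3 av.py 4
```

```text
49.3 [516.6  54.6  76.3] yaw 1.677 q6 -0.07 w 10.2
F [-4.25 -2.91  5.36] M [-0.498  0.753  0.052] sdMz 0.048 eff5 [0.0936 0.152  0.0747 0.0517]
```

>>> send_rows(
  increments=[
    [0,0,0,0,-0.06],
    [0,0,0,0,-0.03],
    [0,0,0,0,-0.01],
    [0,0,0,0,0],
  ],
)

```text
time_s: 49.7
eef_pos: [516.5, 54.6, 76.3]
tool_rot: [-3.141, 0.001, 1.577]
contact_force: [-6.4, -3.9, 5.4]
grip_width: 9.5
```

```bash
python3 av.py 2
```

```text
49.8 [516.4  54.6  76.3] yaw 1.578 q6 0.03 w 9.8
F [-5.19 -2.49  5.57] M [-0.477  0.805  0.014] sdMz 0.003 eff5 [0.0707 0.0466]
```

>>> send_rows(
  increments=[
    [0,0,0,0,-0.06],
    [0,0,0,0,-0.03],
    [0,0,0,0,-0.01],
    [0,0,0,0,0],
  ],
)

```text
time_s: 50.2
eef_pos: [516.3, 54.6, 76.3]
tool_rot: [-3.141, 0.001, 1.477]
contact_force: [-6.1, -3.7, 6.1]
grip_width: 9.9
```

```bash
python3 av.py 2
```

```text
50.3 [516.3  54.6  76.3] yaw 1.477 q6 0.13 w 9.7
F [-5.8  -2.88  5.52] M [-0.542  0.933  0.035] sdMz 0.033 eff5 [0.0709 0.0469]
```

>>> send_rows(
  increments=[
    [0,0,0,0,-0.06],
    [0,0,0,0,-0.03],
    [0,0,0,0,-0.01],
    [0,0,0,0,0],
  ],
)

```text
time_s: 50.7
eef_pos: [516.2, 54.6, 76.2]
tool_rot: [-3.141, 0.001, 1.377]
contact_force: [-6.6, -2.9, 5.0]
grip_width: 9.5
```

```bash
python3 av.py 2
```

```text
50.8 [516.2  54.6  76.3] yaw 1.378 q6 0.23 w 9.6
F [-6.25 -2.55  6.15] M [-0.488  1.046  0.04 ] sdMz 0.022 eff5 [0.0798 0.0557]
```

>>> send_rows(
  increments=[
    [0,0,0,0,-0.06],
    [0,0,0,0,-0.03],
    [0,0,0,0,-0.01],
    [0,0,0,0,0],
  ],
)

```text
time_s: 51.2
eef_pos: [516.1, 54.6, 76.4]
tool_rot: [-3.141, 0.001, 1.277]
contact_force: [-7.0, -3.5, 6.1]
grip_width: 10.1
```

```bash
python3 av.py 2
```

```text
51.3 [516.1  54.6  76.3] yaw 1.278 q6 0.33 w 9.9
F [-7.72 -2.84  6.69] M [-0.52   1.147  0.109] sdMz 0.035 eff5 [0.1386 0.1145]
```

>>> send_rows(
  increments=[
    [0,0,0,0,-0.04],
    [0,0,0,0,-0.02],
    [0,0,0,0,-0.01],
    [0,0,0,0,0],
  ],
)

```text
time_s: 51.7
eef_pos: [516.0, 54.7, 76.3]
tool_rot: [-3.14, 0.001, 1.208]
contact_force: [-6.9, -3.4, 7.4]
grip_width: 9.8
```

```bash
python3 av.py 2
```

```text
51.8 [516.   54.6  76.4] yaw 1.208 q6 0.4 w 9.9
F [-7.14 -2.33  6.71] M [-0.509  1.274  0.199] sdMz 0.029 eff5 [0.1824 0.1594]
```

>>> send_rows(
  increments=[
    [0.4,0,0,0,0],
    [0.4,0,0,0.028,0],
    [0.4,0.0323,-0.0209,0,0.008],
    [0.4,0.0323,-0.0209,0,0.008],
    [0.4,0.0323,-0.0209,0,0.008],
  ],
)

```text
time_s: 52.3
eef_pos: [615.4, -8.0, 103.9]
tool_rot: [3.139, -0.001, 1.233]
contact_force: [0.3, 0.6, 0.9]
grip_width: 35.1
```

>>> send_rows(
  increments=[
    [0.4,0.0323,-0.0209,0,0.008],
    [0.4,0.0323,-0.0209,0,0.008],
    [0.4,0,0,0,0],
    [0.4,0,0,0,0],
  ],
)

```text
time_s: 52.7
eef_pos: [678.4, -49.6, 101.9]
tool_rot: [-3.14, -0.0, 1.247]
contact_force: [-0.7, 0.6, -0.6]
grip_width: 35.5
```

>>> send_rows(
  increments=[
    [0.4,-0.001,-0.0002,-0.018,0],
    [0.4,0,0,-0.008,0],
    [0,0,0,0,0],
    [0,0,0,0,0],
    [0,0,0,0,0],
  ],
)

```text
time_s: 53.2
eef_pos: [677.5, -49.4, 78.8]
tool_rot: [3.14, -0.0, 1.248]
contact_force: [0.7, 0.5, -0.2]
grip_width: 15.0
```

>>> send_rows(
  increments=[
    [0,0,0,0,0],
    [0,0,0,0,-0.07],
    [0,0,0,0,-0.03],
    [0,0,0,0,-0.01],
    [0,0,0,0,0],
  ],
)

```text
time_s: 53.7
eef_pos: [677.4, -49.4, 78.8]
tool_rot: [3.141, -0.001, 1.138]
contact_force: [-2.5, 1.4, 6.4]
grip_width: 9.8
```

```bash
python3 av.py 2
```

```text
53.8 [677.4 -49.5  78.8] yaw 1.138 q6 0.31 w 9.8
F [-3.08  1.68  5.53] M [0.226 0.559 0.029] sdMz 0.012 eff5 [0.0684 0.0439]
```

>>> send_rows(
  increments=[
    [0,0,0,0,-0.06],
    [0,0,0,0,-0.03],
    [0,0,0,0,-0.01],
    [0,0,0,0,0],
  ],
)

```text
time_s: 54.2
eef_pos: [677.4, -49.5, 78.7]
tool_rot: [3.141, -0.001, 1.038]
contact_force: [-4.0, 1.9, 5.6]
grip_width: 9.8
```

```bash
python3 av.py 2
```

```text
54.3 [677.4 -49.4  78.8] yaw 1.038 q6 0.41 w 9.6
F [-3.59  1.53  6.49] M [0.209 0.552 0.043] sdMz 0.023 eff5 [0.0702 0.046 ]
```

>>> send_rows(
  increments=[
    [0,0,0,0,-0.06],
    [0,0,0,0,-0.03],
    [0,0,0,0,-0.01],
    [0,0,0,0,0],
  ],
)

```text
time_s: 54.7
eef_pos: [677.4, -49.5, 78.8]
tool_rot: [3.141, -0.001, 0.938]
contact_force: [-2.8, 2.2, 6.7]
grip_width: 9.7
```

```bash
python3 av.py 2
```

```text
54.8 [677.4 -49.4  78.8] yaw 0.938 q6 0.51 w 9.7
F [-3.26  2.13  5.75] M [0.225 0.55  0.055] sdMz 0.036 eff5 [0.0702 0.0461]
```

>>> send_rows(
  increments=[
    [0,0,0,0,-0.06],
    [0,0,0,0,-0.03],
    [0,0,0,0,-0.01],
    [0,0,0,0,0],
  ],
)

```text
time_s: 55.2
eef_pos: [677.4, -49.5, 78.8]
tool_rot: [3.141, -0.001, 0.838]
contact_force: [-3.1, 1.8, 4.7]
grip_width: 9.6
```

```bash
python3 av.py 2
```

```text
55.3 [677.4 -49.5  78.8] yaw 0.838 q6 0.61 w 9.8
F [-3.45  0.83  6.22] M [0.248 0.519 0.084] sdMz 0.042 eff5 [0.0702 0.046 ]
```

>>> send_rows(
  increments=[
    [0,0,0,0,-0.06],
    [0,0,0,0,-0.03],
    [0,0,0,0,-0.01],
    [0,0,0,0,0],
  ],
)

```text
time_s: 55.7
eef_pos: [677.4, -49.5, 78.8]
tool_rot: [3.141, -0.001, 0.738]
contact_force: [-3.0, 1.8, 4.8]
grip_width: 9.6
```

```bash
python3 av.py 2
```

```text
55.8 [677.4 -49.5  78.8] yaw 0.738 q6 0.71 w 9.7
F [-2.51  0.79  5.16] M [0.19  0.499 0.024] sdMz 0.028 eff5 [0.0702 0.046 ]
```

>>> send_rows(
  increments=[
    [0,0,0,0,-0.06],
    [0,0,0,0,-0.03],
    [0,0,0,0,-0.01],
    [0,0,0,0,0],
  ],
)

```text
time_s: 56.2
eef_pos: [677.4, -49.5, 78.8]
tool_rot: [3.141, -0.001, 0.638]
contact_force: [-3.3, 0.8, 6.0]
grip_width: 9.9
```

```bash
python3 av.py 2
```

```text
56.3 [677.4 -49.5  78.8] yaw 0.638 q6 0.81 w 9.9
F [-2.55  2.11  5.75] M [0.206 0.537 0.054] sdMz 0.015 eff5 [0.0703 0.0461]
```

>>> send_rows(
  increments=[
    [0,0,0,0,-0.06],
    [0,0,0,0,-0.03],
    [0,0,0,0,-0.01],
    [0,0,0,0,0],
  ],
)

```text
time_s: 56.7
eef_pos: [677.4, -49.5, 78.8]
tool_rot: [3.141, -0.001, 0.538]
contact_force: [-2.9, 1.2, 6.0]
grip_width: 9.8
```

```bash
python3 av.py 2
```

```text
56.8 [677.4 -49.5  78.8] yaw 0.538 q6 0.91 w 9.9
F [-3.32  1.2   5.2 ] M [0.23 0.51 0.1 ] sdMz 0.019 eff5 [0.1053 0.0811]
```

>>> send_rows(
  increments=[
    [0,0,0,0,-0.06],
    [0,0,0,0,-0.03],
    [0,0,0,0,-0.01],
    [0,0,0,0,0],
  ],
)

```text
time_s: 57.2
eef_pos: [677.4, -49.5, 78.8]
tool_rot: [3.141, -0.001, 0.438]
contact_force: [-2.9, 2.2, 6.4]
grip_width: 9.9
```

```bash
python3 av.py 2
```

```text
57.3 [677.4 -49.5  78.9] yaw 0.438 q6 1.01 w 10.2
F [-3.03  1.25  5.98] M [0.2   0.569 0.108] sdMz 0.026 eff5 [0.1625 0.1383]
```

>>> send_rows(
  increments=[
    [0,0,0,0,-0.02],
    [0,0,0,0,-0.01],
    [0,0,0,0,0],
  ],
)

```text
time_s: 57.6
eef_pos: [677.4, -49.5, 78.8]
tool_rot: [3.141, -0.001, 0.408]
contact_force: [-3.9, 1.4, 5.4]
grip_width: 9.8
```

```bash
python3 av.py 2
```

```text
57.7 [677.4 -49.5  78.8] yaw 0.408 q6 1.04 w 9.7
F [-3.06  2.17  6.46] M [0.226 0.556 0.141] sdMz 0.009 eff5 [0.1874 0.1644]
```

>>> send_rows(
  increments=[
    [0.4,0,0,0,0],
    [0.4,0,0,0.026,0],
    [0.4,-0.0033,0.0166,0,-0.1432],
    [0.4,-0.0033,0.0166,0,-0.1432],
    [0.4,-0.0033,0.0166,0,-0.1432],
  ],
)

```text
time_s: 58.2
eef_pos: [667.4, 0.2, 103.2]
tool_rot: [3.141, -0.0, -0.028]
contact_force: [-0.7, -0.8, -0.7]
grip_width: 34.6
```

>>> send_rows(
  increments=[
    [0.4,-0.0033,0.0166,0,-0.1432],
    [0.4,-0.0033,0.0166,0,-0.1432],
    [0.4,-0.0033,0.0166,0,-0.1432],
    [0.4,-0.0033,0.0166,0,-0.1432],
    [0.4,-0.0033,0.0166,0,-0.1432],
  ],
)

```text
time_s: 58.7
eef_pos: [650.8, 83.5, 102.9]
tool_rot: [3.141, -0.0, -0.744]
contact_force: [0.4, 0.3, -0.7]
grip_width: 35.0
```

>>> send_rows(
  increments=[
    [0.4,0,0,0,0],
    [0.4,0,0,0,0],
  ],
)

```text
time_s: 58.9
eef_pos: [650.9, 82.8, 103.1]
tool_rot: [3.141, -0.0, -0.734]
contact_force: [0.3, -0.1, 0.1]
grip_width: 35.1
```

>>> send_rows(
  increments=[
    [0.4,0,0,-0.019,0],
    [0.4,0,0,-0.008,0],
    [0,0,0,0,0],
    [0,0,0,0,0],
    [0,0,0,0,0],
  ],
)

```text
time_s: 59.4
eef_pos: [651.3, 82.8, 77.4]
tool_rot: [-3.141, -0.001, -0.738]
contact_force: [0.3, -0.0, 0.4]
grip_width: 14.9
```

>>> send_rows(
  increments=[
    [0,0,0,0,0],
    [0,0,0,0,-0.02],
    [0,0,0,0,-0.01],
    [0,0,0,0,0],
  ],
)

```text
time_s: 59.8
eef_pos: [650.8, 82.4, 77.5]
tool_rot: [3.141, -0.001, -0.77]
contact_force: [-3.9, -4.6, 3.4]
grip_width: 9.5
```

```bash
python3 av.py 2
```

```text
59.9 [650.8  82.4  77.5] yaw -0.769 q6 2.41 w 9.5
F [-3.4  -4.94  3.84] M [-0.685  0.647  0.222] sdMz 0.0 eff5 [0.2263 0.2029]
```

>>> send_rows(
  increments=[
    [0.4,0,0,0,0],
    [0.4,0,0,0,0],
    [0.4,0,0,0.015,0],
    [0.4,0,0,0.03,0],
    [0.4,0,0,0.04,0],
  ],
)

```text
time_s: 60.4
eef_pos: [649.9, 83.4, 160.9]
tool_rot: [3.139, 0.003, -0.768]
contact_force: [1.0, -0.2, 0.0]
grip_width: 35.0
```

>>> send_rows(
  increments=[
    [0.4,-0.02,0.03,0.04,0],
    [0.4,-0.02,0.04,0.02,0],
    [0.4,-0.02,0.04,0,0],
    [0.4,0,0,0,0],
    [0.4,0,0,0,0],
  ],
)

```text
time_s: 60.9
eef_pos: [592.0, 192.0, 219.8]
tool_rot: [-3.14, -0.001, -0.766]
contact_force: [-0.1, 1.0, -0.1]
grip_width: 35.1
```

```bash
python3 - <<'E'
from h import *
im=cams.camera("side");cv2.imwrite("pics/sf.png",cv2.resize(im[80:280,180:360],None,fx=4,fy=3,interpolation=cv2.INTER_CUBIC))
cv2.imwrite("pics/sfull.png",im)
E
python3 av.py 1
```

```text
61.0 [592.5 190.3 218.7] yaw -0.769 q6 2.6 w 35.0
F [-0.35 -0.06 -0.  ] M [ 0.058 -0.02  -0.021] sdMz 0.0 eff5 [0.0003]
```

View pics/sf.png

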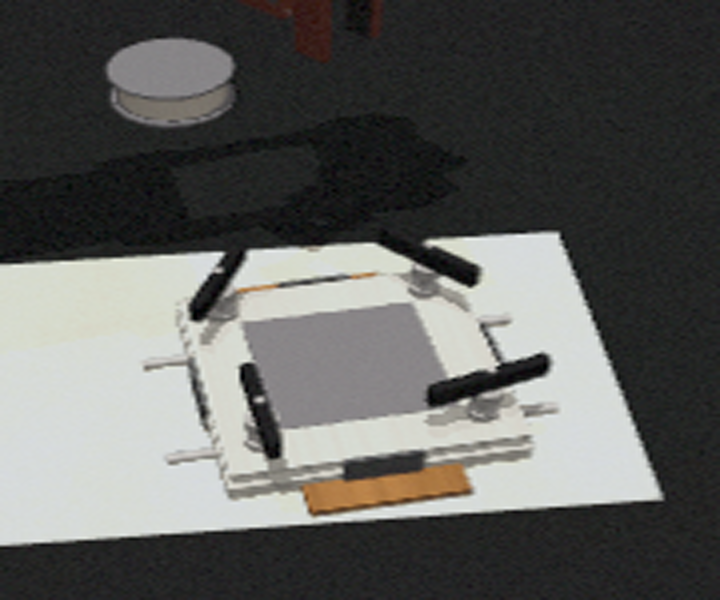

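View pics/sfull.png

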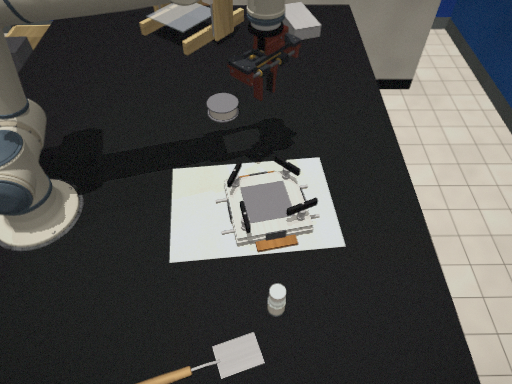

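```bash
python3 -c "
from plant import manip
print(manip.job_done())"
```

```text
the job is handed in; nothing more can be done
None
```

I clamped the build plate with all four knobs and handed the job in at about 61 s of the 72 s allowed. No verdict came back, so the success criteria are unconfirmed beyond the checks below.

**How it went:** I worked in opposite pairs. The first three rounds took every knob to 0.5, then 1.0, then 1.5 rad. In the last round I turned each knob in slow steps until its resistance climbed, then went to snug. In knob order a, b, c, d the totals were about 2.12, 2.22, 2.34 and 1.80 rad.

**Checks on the knobs:**

| Knob | Turn past the start of the climb (rad) | Last holding torque (N m) | Estimated press on the plate (N) |
|---|---|---|---|
| a | about 0.18 | 0.16 | 16 |
| b | about 0.2 | 0.20 | 20 |
| c | about 0.19 | 0.16 | 17 |
| d | about 0.15 to 0.24 | 0.21 | up to 22 |

- **Re-check:** I went back to knob b after the other three were snug, and it had not slackened. That check added 0.03 rad to it.
- **Not re-checked:** I did not go back to knobs a, c and d after their own snugging.

**Final picture:** The plate looks down and level, the gripper is open and clear, and the spool, jar and scraper look unmoved. I judged the plate's height and tilt only by eye.

**What disagreed:**
- Torque read just after fast turns had the wrong sign because the arm overshoots and springs back. I relied on the slow-step readings instead.
- For knob d, the two ways of placing the start of the climb gave 0.15 and 0.24 rad, so it is the least certain of the four.
- The first grip on knob a closed to 17 mm instead of 10 mm, but the camera showed the knob had turned as commanded.

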